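# Load two dowels into the feeder's magazine

### The arm

A 7-joint arm with a two-finger parallel gripper is mounted at the origin on the work surface. World frame = base frame: x ahead of the robot, y to its left, z up, the work surface at z = 0. Lengths are in mm, angles in rad, forces in N, time in s.
With the tool pointing down it reaches from about 425 to 875 mm from the base axis. Payload 4.7 kg.
Tool frame: the origin (TCP) lies at the very end of the fingers, on their centre line; the grasp point (between the pads) lies robot.pinch_z behind it (robot.pinch_z is the distance from the TCP to the grasp point, in mm); z points along the fingers, x is the direction in which the jaws open and shut, and the axes are right-handed (so a half turn about z gives the same grasp; the last joint's range is limited). The gripper opens to 85 mm and grips with 20 to 120 N. Pads are 22 mm wide; open, the fingers measure 114 mm over their backs; the gripper's body (76 mm by 85 mm) begins 54 mm behind the grasp point. The pads swing forward as they close: fully open they stand 13 mm farther back than shut.
Start: joints at [1.263, 0.321, -0.07, 1.45, 0.023, 1.371, -0.057], TCP at [205.559, -616.661, 231.349] pointing down, gripper open.
Joint ranges: [-2.86, 2.86], [-0.3, 2.09], [-1.38, 1.24], [0.06, 2.45], [-1.56, 4.7], [0.09, 2.05], [-2.69, 2.69]. Speed limits (rad/s): [2.57, 2.57, 3.14, 3.14, 3.14, 3.14, 3.14].

### API

Orientations are given as [roll, pitch, yaw] about the fixed x, y, z axes, in that order (R = Rz(yaw) Ry(pitch) Rx(roll)).
In Python, from bench import sense, vision, ticket, robot gives the robot as it stands.
- The arm moves only by the shell command python3 -m crank 'ROWS' [OPENING] [FORCE]. ROWS is JSON, a list of rows, each a list of 2 entries, a list of its own where there are three numbers: the shift along the tool's x, y, z in mm, then the turn about the tool's z in degrees. A call has exactly 10 rows; each row shifts and turns the commanded pose from where the row before left it, along the tool's axes as they then stand; what a row does not reach is not made up. A row lasts 1/8 s, in which the tool goes at most 62.5 mm and 10.7 degrees, less where a joint would pass 70% of its speed; a pose out of reach is approached as far as the arm can. A call is refused whole if a number of a shift passes 62.5 or a number of a turn 10.7, either way. A call with a gripper value outside its range is refused whole. OPENING is the opening, from -1 (shut) to 1 (fully open), so that 0 is half open, set as the call begins (- or left out, the last holds). The fingers move at their own pace and stop on an object; FORCE is the grip in N (left out, the last holds). Time passes only in rows, so rows that do not move let the fingers close, or fill a call up. It gives the time, the measured TCP pose, the force and the opening at its end, in the units of the state.
- sense(): the state, without advancing time (a new reading comes with each control period).
- vision.get_image(name): name is "scene" or "side" or "wrist"; returns (picture, depth): 400x640x3 uint8, red, green, blue; 400x640 float32, mm along the optical axis (not along the pixel's ray), 0 where there is no reading.
- vision.camera_model(name): a dict with "fx", "fy", "cx", "cy" (pixels), "extrinsics" (4x4, takes a point from camera to world coordinates). Camera axes: x right, y down, z forward; pixel columns grow to the right and rows downward; lengths in mm; the calibration is good to about 2 mm. A picture is of the moment at which its call begins: read the wrist's pose just before it. camera_model takes no time and is no camera call; for the wrist camera it gives the pose at the moment of the call.
- ticket.job_done(): hands the job in, once; it reports no verdict.
The state is a dict: "time_s": time; "q": joint angles; "qd": joint speeds; "tau": joint torques, N m; "tcp_pos": TCP position; "orientation": TCP orientation; "ft_force": force on the tool from outside, world axes, zero at the start; "torque": the same for the moment, N m; "finger_gap": finger opening in mm.
Only numpy, scipy, OpenCV 4.12 (cv2) and the standard library are available. Lean on these libraries where they do the work, as an engineer would, in place of code of your own. Each camera call takes 0.05 s, during which the arm holds its last target.

### The job

Load the two short thick dowels from the rack into the dowel feeder: one at a time, reach in under the wire chip guard, gently rest the dowel crosswise on the narrow ramp while still holding it, then let go so that it rolls down between the guides into the well. Let the first one settle in the well before you rest the second on the ramp. Leave the long and the thin dowel in the rack, do not bump the feeder hard, and leave everything else standing where it is.

Things in the scene. Friction and masses are not known exactly. Their poses are not given: they have to be found in the camera images.
- feeder: Dowel feeder, fixed. Origin on the bench below the centre of its well; x is level, along the ramp, downhill from the ramp's open end (-x) to the well; y across, z up. Green foot x -75 to 115, y +-85, 14 high; posts at x 62. Its head (ramp, guides, well, guard) is clamped 0 to 20 mm above its lowest position: not measured, differs each time, find it by touch or eye. The clamp does not give.
- ramp_ref (a point): Feeder axes. Point on the ramp's top face, mid-width, at feeder x -110, z 139, for the LOWEST head; the true face is 0 to 20 mm higher. The ramp falls 22 degrees towards +x. Feeder x -160 to -78 it is 32 wide, 6 thick, no walls, free air beside and below (foot starts at x -75): a dowel laid across sticks out 9 each side, fingers on its ends pass down beside it. Let go, it rolls down.
- guide_ref (a point): Feeder axes. Point on the ramp face at feeder x -78, z 126 for the lowest head (true: 0 to 20 higher), where the narrow ramp ends; from here to the well it is 100 wide with two upright guides, tops 31 above this point, narrowing from 95 apart here to 57 apart at the well. Keep fingers on the -x side of this.
- well_ref (a point): Feeder axes. Centre of the well's mouth at feeder x 0, z 100 for the lowest head (true: 0 to 20 higher). The well is a slot 26 in x, 57 in y, 66 deep, clear walls, steel back plate up to 60 above the mouth. The dowels stack in it lying across.
- guard_ref (a point): Feeder axes. Mid front (-x) edge of the wire chip guard, underside, feeder x -125, z 268 for the lowest head (true: 0 to 20 higher, moving with the ramp). Dark rim, 14 high, with wires, from here to feeder x 49, y +-62, over ramp and well. An upright gripper cannot get under it: come from the -x side, tool leaning 35 to 45 degrees, fingers pointing down and towards +x.
- dowel_a: Short thick dowel to load: plain light wood, 20 diameter, 50 long, 8 to 17 g. Origin at its centre; its y axis runs along the dowel, and is level while it lies in the rack, parallel to the rack's y axis. x and z turn as it rolls. Best held by its two end faces (50 apart).
- dowel_b: The other short thick dowel to load, exactly like dowel_a. Either may go first.
- long_dowel: Wrong dowel, stays in the rack: 20 diameter, 76 long. Origin at its centre, y along it.
- thin_dowel: Wrong dowel, stays in the rack: 12 diameter, 50 long. Origin at its centre, y along it.
- rack: Plywood dowel rack, fixed: rail 190 long (x), 32 wide (y), top 30 above the bench, origin on the bench under its centre. Places at x -66, -22, 22, 66 hold one dowel each, across the rail (along y), between two ribs 6 high, 22 apart; the dowels' ends stick out on both sides. Which dowel lies where differs each time. A 20 mm dowel's centre is 40 above the bench.
- screwdriver: Bystander: screwdriver with green handle, 190 long, lying beside the rack about 130 to its -y side. Origin under it.
- offcut: Bystander: wood offcut 110 x 35 x 28 high, lying beside the rack about 105 to its +y side. Origin at the centre of its underside.
- tin: Bystander: closed tin can, 68 diameter, 50 high, standing about 140 to the feeder's -y side. Origin at the centre of its underside.
- glue: Bystander: glue bottle, 52 diameter, 130 high, standing about 130 to the feeder's +y side. Origin at the centre of its underside.
Not all that is in view belongs to the job. Leave any turquoise look-alike of the dowel_a alone.

How it is judged (in metres and radians):
On the way, in this order (a step that is already met when the one before it is completed fails the run):
1. a short thick dowel rests on the ramp while the fingers still hold it (((x of dowel_a in the frame of feeder between -0.175 and -0.05 m and z of dowel_a in the frame of feeder between 0.12 and 0.215 m and contact force between the fingers and dowel_a above 0.5 N and contact force between dowel_a and feeder above 0.2 N) or (x of dowel_b in the frame of feeder between -0.175 and -0.05 m and z of dowel_b in the frame of feeder between 0.12 and 0.215 m and contact force between the fingers and dowel_b above 0.5 N and contact force between dowel_b and feeder above 0.2 N))), for 0.04 s.
2. that dowel has come down into the well (((x of dowel_a in the frame of feeder between -0.015 and 0.015 m and y of dowel_a in the frame of feeder between -0.015 and 0.015 m and z of dowel_a in the frame of feeder between 0.035 and 0.1 m) or (x of dowel_b in the frame of feeder between -0.015 and 0.015 m and y of dowel_b in the frame of feeder between -0.015 and 0.015 m and z of dowel_b in the frame of feeder between 0.035 and 0.1 m))), for 0.2 s.
3. the other one rests on the ramp while the fingers still hold it ((((x of dowel_a in the frame of feeder between -0.015 and 0.015 m and y of dowel_a in the frame of feeder between -0.015 and 0.015 m and z of dowel_a in the frame of feeder between 0.035 and 0.1 m) and (x of dowel_b in the frame of feeder between -0.175 and -0.05 m and z of dowel_b in the frame of feeder between 0.12 and 0.215 m and contact force between the fingers and dowel_b above 0.5 N and contact force between dowel_b and feeder above 0.2 N)) or ((x of dowel_b in the frame of feeder between -0.015 and 0.015 m and y of dowel_b in the frame of feeder between -0.015 and 0.015 m and z of dowel_b in the frame of feeder between 0.035 and 0.1 m) and (x of dowel_a in the frame of feeder between -0.175 and -0.05 m and z of dowel_a in the frame of feeder between 0.12 and 0.215 m and contact force between the fingers and dowel_a above 0.5 N and contact force between dowel_a and feeder above 0.2 N)))), for 0.04 s.
At the end, for the whole second after the job is handed in: Both short thick dowels lie at rest in the well (centres within 15 mm of its axis in x and y, 35 to 100 mm above the bench); the long and thin dowels are within 20 mm, and the screwdriver, offcut, tin and glue bottle within 30 mm, of where they started (x of dowel_a in the frame of feeder between -0.015 and 0.015 m and y of dowel_a in the frame of feeder between -0.015 and 0.015 m and z of dowel_a in the frame of feeder between 0.035 and 0.1 m and x of dowel_b in the frame of feeder between -0.015 and 0.015 m and y of dowel_b in the frame of feeder between -0.015 and 0.015 m and z of dowel_b in the frame of feeder between 0.035 and 0.1 m and linear speed of each of dowel_a, dowel_b below 0.03 m/s and distance of each of long_dowel, thin_dowel from where it was at the start of the episode below 0.02 m and distance of each of screwdriver, offcut, tin, glue from where it was at the start of the episode below 0.03 m); the robot touches nothing.
It fails at once if the long or the thin dowel is taken from its place (moved over 20 mm) (distance of any of long_dowel, thin_dowel from where it was at the start of the episode above 0.02 m).
It fails at once if the robot pushes on the feeder with more than 40 N (contact force between any of the arm, the fingers and feeder above 40 N).
It fails at once if a dowel is pressed on the feeder with more than 40 N (contact force between any of dowel_a, dowel_b and feeder above 40 N).
It fails at once if a bystander is knocked away (moved over 30 mm) (distance of any of screwdriver, offcut, tin, glue from where it was at the start of the episode above 0.03 m).
It also fails if it takes over 58 s, if anything falls off the work surface, if the arm or the gripper's body presses on something with over 40 N, if the wrist force passes 120 N, or if a joint passes its speed limit or range.

## Working session

There is one attempt and no reset: what is moved stays moved. The work goes in short steps, Python scripts to look and compute and a shell command to move; the robot and the scene stay as the last step left them, time stands still between calls to the robot, and variables do not carry over. Pictures are saved under pics/ and viewed, and the job is handed in when it is done.

```bash
ls; mkdir -p pics
cat > h.py <<'E'
import numpy as np, cv2
from bench import sense, vision, ticket, robot
from scipy.spatial.transform import Rotation as Ro
def grab(name):
    cm=vision.camera_model(name); im,d=vision.get_image(name)
    return im,d,cm
def pts(d,cm):
    v,u=np.mgrid[0:d.shape[0],0:d.shape[1]]
    P=np.stack([(u-cm['cx'])/cm['fx']*d,(v-cm['cy'])/cm['fy']*d,d],-1)
    T=np.array(cm['extrinsics']); return P@T[:3,:3].T+T[:3,3]
def proj(p,cm):
    T=np.linalg.inv(np.array(cm['extrinsics'])); c=T[:3,:3]@np.array(p,float)+T[:3,3]
    return cm['fx']*c[0]/c[2]+cm['cx'],cm['fy']*c[1]/c[2]+cm['cy'],c[2]
def save(n,im): cv2.imwrite('pics/'+n+'.png',im[:,:,::-1])
E
python3 - <<'E'
from h import *
s=sense(); print(s); print(robot.pinch_z, [a for a in dir(robot) if a[0]!='_'])
for n in ['scene','side','wrist']:
    im,d,cm=grab(n); save(n+'0',im); np.savez('f_'+n,im=im,d=d,**{k:np.array(v) for k,v in cm.items()}); print(n,cm)
E
```

```text
pics
{'time_s': 0.0, 'q': array([ 1.26309827,  0.32179541, -0.07012631,  1.45168766,  0.02261192,
        1.3708054 , -0.05689696]), 'qd': array([-3.29191973e-04, -1.94784430e-05,  4.51642075e-04, -1.66255850e-03,
        1.18442114e-03, -5.99636672e-04,  2.33463178e-03]), 'tau': array([ 1.43117804e-04, -4.93587041e+01, -3.82282985e-01, -3.14326751e+01,
        1.30467693e-02,  1.15045358e-02,  2.19870884e-06]), 'tcp_pos': array([ 205.3778808 , -616.12447321,  230.23539372]), 'orientation': array([ 3.14149411e+00,  1.90540157e-03, -1.24892264e+00]), 'ft_force': array([-0.3100986 , -0.05188968,  0.45422814]), 'torque': array([-0.02528794,  0.00628201, -0.00547683]), 'finger_gap': 85.25155039360207}
18.700000000000003 ['MotionError', 'pinch_z']
scene {'fx': 370.7101013208866, 'fy': 370.7101013208866, 'cx': 325.4996372160515, 'cy': 204.37503006358938, 'extrinsics': array([[-8.43340189e-01,  3.60349740e-01, -3.98654474e-01,
         9.62209367e+02],
       [ 5.37199442e-01,  5.84558897e-01, -6.08035900e-01,
         6.42893416e+02],
       [ 1.39314412e-02, -7.26938072e-01, -6.86561690e-
[... 342 characters left out ...]
1e-01,  4.23089192e-01, -6.32036246e-01,
         7.41634354e+02],
       [ 1.91144538e-02, -8.21658919e-01, -5.69658896e-01,
         8.61636037e+02],
       [ 0.00000000e+00,  0.00000000e+00,  0.00000000e+00,
         1.00000000e+00]])}
wrist {'fx': 313.0009241810324, 'fy': 313.0009241810324, 'cx': 310.406805679331, 'cy': 197.5695395994147, 'extrinsics': array([[ 3.15773023e-01, -9.16273639e-01, -2.46434611e-01,
         2.67670128e+02],
       [-9.48833384e-01, -3.05378309e-01, -8.03697626e-02,
        -5.95026999e+02],
       [-1.61508990e-03,  2.59203988e-01, -9.65821248e-01,
         3.73637550e+02],
       [ 0.00000000e+00,  0.00000000e+00,  0.00000000e+00,
         1.00000000e+00]])}
```

View pics/scene0.png

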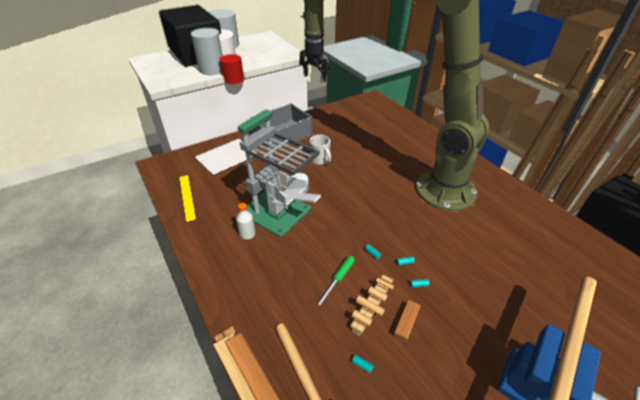

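View pics/side0.png

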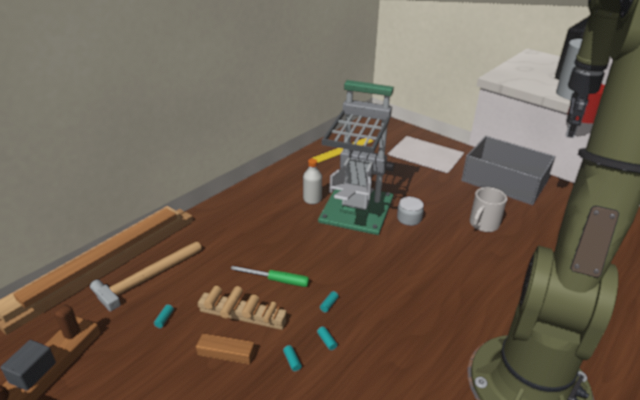

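View pics/wrist0.png

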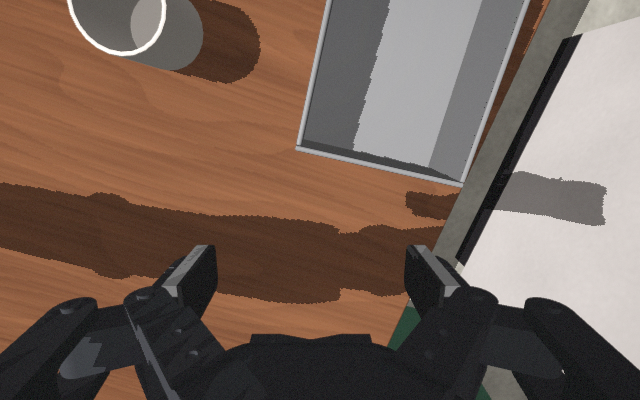

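Scene picture: feeder around px (280,180), rack with four wood dowels around (370,305), turquoise look-alikes at (373,251), (405,261), (420,283), (362,364). In the side view the rack is at (243,308) and the feeder at (360,170).

Run:
```python
from h import *
def ld(n):
    f=np.load('f_'+n+'.npz'); return f['im'],f['d'],{k:f[k] for k in ['fx','fy','cx','cy','extrinsics']}
a,da,ca=ld('scene'); b,db,cb=ld('side')
c1=cv2.resize(a[265:345,330:430],None,fx=4,fy=4,interpolation=cv2.INTER_CUBIC)
c2=cv2.resize(b[270:370,180:300],None,fx=3.2,fy=3.2,interpolation=cv2.INTER_CUBIC)
H=max(c1.shape[0],c2.shape[0])
c1=cv2.copyMakeBorder(c1,0,H-c1.shape[0],0,0,0);c2=cv2.copyMakeBorder(c2,0,H-c2.shape[0],0,0,0)
save('rack_crop',np.hstack([c1,c2]))
c1=cv2.resize(a[95:245,220:340],None,fx=3.3,fy=3.3,interpolation=cv2.INTER_CUBIC)
c2=cv2.resize(b[75:235,300:430],None,fx=3.05,fy=3.05,interpolation=cv2.INTER_CUBIC)
H=max(c1.shape[0],c2.shape[0])
c1=cv2.copyMakeBorder(c1,0,H-c1.shape[0],0,0,0);c2=cv2.copyMakeBorder(c2,0,H-c2.shape[0],0,0,0)
save('feed_crop',np.hstack([c1,c2]))
P=pts(da,ca); Q=pts(db,cb)
for n,(im,X) in {'scene':(a,P),'side':(b,Q)}.items():
    hsv=cv2.cvtColor(im,cv2.COLOR_RGB2HSV)
    for nm,lo,hi in [('turq',(83,120,60),(100,255,255)),('green',(45,90,30),(82,255,255))]:
        m=cv2.inRange(hsv,lo,hi); k,l,st,ce=cv2.connectedComponentsWithStats(m)
        for i in range(1,k):
            if st[i,4]>30:
                p=X[l==i]; print(n,nm,ce[i].round(),st[i,4],np.median(p,0).round(),p.min(0).round(),p.max(0).round())
# wood above table in rack zone
for n,X in [('scene',P),('side',Q)]:
    m=(X[...,2]>33)&(X[...,2]<60)
    v,u=np.nonzero(m)
    sel=((u>330)&(u<430)&(v>265)&(v<345)) if n=='scene' else ((u>180)&(u<300)&(v>270)&(v<340))
    p=X[v[sel],u[sel]]; print(n,len(p),p.min(0).round(),p.max(0).round(),p.mean(0).round())
```

```text
scene turq [372. 251.] 97 [428. 101.  16.] [414.  65.  -1.] [439. 125.  20.]
scene turq [405. 260.] 100 [365. 183.  15.] [339. 166.   4.] [962. 643. 918.]
scene turq [419. 283.] 113 [386. 267.  16.] [359. 250.   6.] [407. 282.  22.]
scene turq [362. 363.] 169 [666. 367.  17.] [648. 336.  -4.] [683. 391.  22.]
scene green [398.  23.] 902 [ -693. -1114.   186.] [ -729. -1212.    31.] [962. 643. 918.]
scene green [372.  85.] 2029 [-404. -956. -114.] [ -765. -1332.  -322.] [962. 643. 918.]
scene green [255. 121.] 314 [ 621. -260.  354.] [ 556. -295.  338.] [962. 643. 918.]
scene green [278. 215.] 1146 [ 618. -188.   12.] [ 490. -332.   -4.] [962. 643. 918.]
scene green [344. 268.] 245 [543. 110.  21.] [484.  70.  -3.] [962. 643. 918.]
side turq [329. 301.] 168 [420. 104.  18.] [409.  75.   3.] [433. 125.  25.]
side turq [163. 316.] 190 [658. 370.  18.] [643. 343.   3.] [677. 390.  24.]
side turq [327. 338.] 212 [357. 183.  18.] [335. 168.  -1.] [386. 196.  24.]
side turq [292. 358.] 230 [377. 267.  18.] [-88. 250.   0.] [408. 742. 862.]
side green [365.  87.] 258 [ 620. -258.  356.] [ -88. -290.  344.] [665. 742. 862.]
side green [387. 199.] 46 [ 552. -317.   15.] [ 539. -349.   12.] [ 565. -300.   19.]
side green [351. 217.] 1063 [ 583. -176.   15.] [ -88. -290.    3.] [680. 742. 862.]
side green [288. 278.] 431 [536. 110.  22.] [-88.  82.  -2.] [603. 742. 862.]
scene 660 [467. 201.  33.] [626. 303.  53.] [556. 258.  43.]
side 1014 [454. 198.  33.] [628. 303.  55.] [544. 255.  44.]
```

View pics/rack_crop.png

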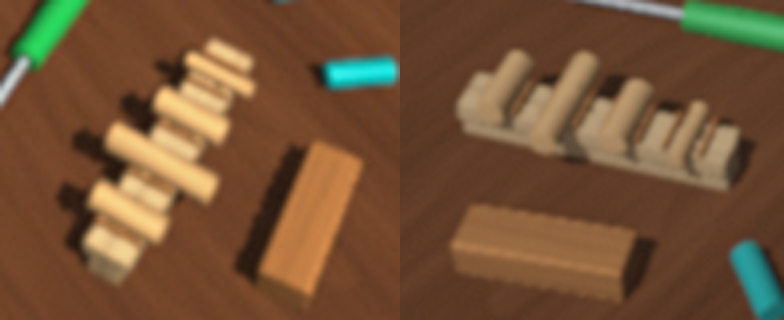

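View pics/feed_crop.png

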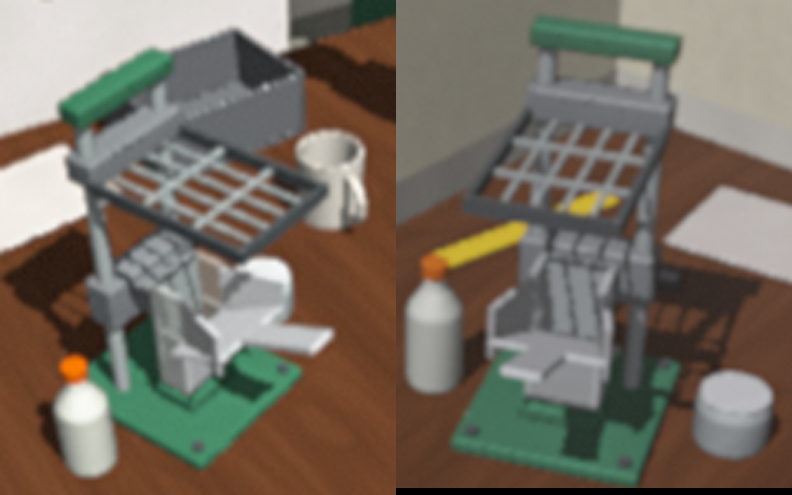

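```bash
python3 -m crank '[[[0,0,-20],[0,0,0]],[[0,0,-20],[0,0,0]],[[0,0,-20],[0,0,0]],[[0,0,-20],[0,0,0]],[[0,0,-20],[0,0,0]],[[0,0,0],[0,0,0]],[[0,0,0],[0,0,0]],[[0,0,0],[0,0,0]],[[0,0,0],[0,0,0]],[[0,0,0],[0,0,0]]]'; python3 -c "
from h import *
print(sense()['time_s'])"
```

```text
0.15schema error: expected a number
```

Run:
```python
from h import *
def ld(n):
    f=np.load('f_'+n+'.npz'); return f['im'],f['d'],{k:f[k] for k in ['fx','fy','cx','cy','extrinsics']}
a,da,ca=ld('scene'); b,db,cb=ld('side')
for n,im,d,c in [('scene',a,da,ca),('side',b,db,cb)]:
    X=pts(d,c); hsv=cv2.cvtColor(im,cv2.COLOR_RGB2HSV)
    m=cv2.inRange(hsv,(45,90,30),(82,255,255))>0
    m&=(np.abs(X[...,2]-14)<6)&(np.abs(X[...,0]-600)<160)&(np.abs(X[...,1]+220)<160)
    p=X[m][:,:2].astype(np.float32); print(n,len(p),cv2.minAreaRect(p), cv2.boxPoints(cv2.minAreaRect(p)).round())
    r=(np.abs(X[...,0]-560)<200)&(np.abs(X[...,1]+200)<200)&(d>0)
    for lo in range(90,400,20):
        q=X[r&(X[...,2]>=lo)&(X[...,2]<lo+20)]
        if len(q): print(lo,len(q),np.percentile(q,[2,50,98],axis=0).round()[:,:2].tolist())
```

```text
scene 1023 ((602.5994262695312, -229.61923217773438), (167.74441528320312, 193.0752716064453), 23.724700927734375) [[ 487. -175.]
 [ 565. -352.]
 [ 718. -284.]
 [ 641. -107.]]
90 204 [[555.0, -246.0], [626.0, -191.0], [741.0, -167.0]]
110 517 [[523.0, -251.0], [590.0, -183.0], [734.0, -126.0]]
130 521 [[520.0, -274.0], [586.0, -205.0], [675.0, -93.0]]
150 520 [[520.0, -291.0], [603.0, -233.0], [671.0, -66.0]]
170 35 [[567.0, -287.0], [659.0, -248.0], [667.0, -242.0]]
190 36 [[566.0, -285.0], [658.0, -249.0], [667.0, -243.0]]
210 37 [[565.0, -288.0], [658.0, -248.0], [668.0, -244.0]]
230 50 [[566.0, -295.0], [658.0, -250.0], [667.0, -244.0]]
250 42 [[493.0, -286.0], [603.0, -248.0], [668.0, -89.0]]
270 1169 [[496.0, -272.0], [582.0, -176.0], [668.0, -81.0]]
290 338 [[558.0, -294.0], [620.0, -262.0], [674.0, -234.0]]
310 63 [[566.0, -289.0], [655.0, -254.0], [667.0, -244.0]]
330 134 [[556.0, -283.0], [623.0, -256.0], [674.0, -237.0]]
350 257 [[561.0, -299.0], [619.0, -266.0], [673.0, -239.0]]
side 992 ((596.157958984375, -229.83642578125), (166.79473876953125, 191.37741088867188), 23.2
[... 208 characters left out ...]
9.0, -302.0], [582.0, -224.0], [727.0, -107.0]]
150 741 [[518.0, -295.0], [600.0, -236.0], [661.0, -66.0]]
170 43 [[562.0, -296.0], [569.0, -285.0], [655.0, -251.0]]
190 62 [[562.0, -294.0], [571.0, -284.0], [663.0, -246.0]]
210 55 [[561.0, -293.0], [569.0, -282.0], [664.0, -244.0]]
230 47 [[562.0, -294.0], [652.0, -256.0], [660.0, -244.0]]
250 36 [[569.0, -286.0], [655.0, -251.0], [666.0, -245.0]]
270 1279 [[492.0, -277.0], [572.0, -166.0], [656.0, -80.0]]
290 493 [[555.0, -297.0], [609.0, -265.0], [663.0, -235.0]]
310 91 [[563.0, -292.0], [576.0, -279.0], [664.0, -244.0]]
330 196 [[556.0, -289.0], [610.0, -260.0], [664.0, -236.0]]
350 363 [[556.0, -297.0], [610.0, -267.0], [666.0, -238.0]]
```

```bash
cat > fit.py <<'E'
from h import *
from scipy.optimize import least_squares
def ld(n):
    f=np.load('f_'+n+'.npz'); return f['im'],f['d'],{k:f[k] for k in ['fx','fy','cx','cy','extrinsics']}
# surface distance to union of boxes
def boxd(p,c,h):
    q=np.abs(p-c)-h
    out=np.linalg.norm(np.maximum(q,0),axis=1); ins=np.minimum(q.max(1),0)
    return np.abs(out+ins)
def rackd(p,x,y,yaw):
    c,s=np.cos(yaw),np.sin(yaw); q=p[:,:2]-[x,y]
    L=np.c_[c*q[:,0]+s*q[:,1],-s*q[:,0]+c*q[:,1],p[:,2]]
    d=[boxd(L,[0,0,15],[95,16,15])]
    return L,d[0]
E
python3 - <<'E'
from fit import *
for n in ['scene','side']:
    im,d,c=ld(n); X=pts(d,c)
    m=(d>0)&(np.abs(X[...,0]-550)<105)&(np.abs(X[...,1]-255)<70)&(X[...,2]>8)
    hsv=cv2.cvtColor(im,cv2.COLOR_RGB2HSV)
    if n=='scene': 
        v,u=np.mgrid[0:400,0:640]; 
    p=X[m]
    # reject offcut: by hand region later
    top=p[(p[:,2]>22)&(p[:,2]<60)]
    print(n,len(top),top.min(0).round(),top.max(0).round())
    r=cv2.minAreaRect(top[:,:2].astype(np.float32)); print(r)
    img=np.zeros((500,700,3),np.uint8)
    for q in p[p[:,2]>20]:
        x=int((q[0]-420)*3);y=int((q[1]-170)*3)
        if 0<=x<700 and 0<=y<500: cv2.circle(img,(x,y),2,(int(min(255,max(0,(q[2]-20)*7))),100,255-int(min(255,max(0,(q[2]-20)*7)))),-1)
    save('top_'+n,img)
    m=(d>0)&(X[...,1]<-650)&(X[...,0]>-200)&(X[...,0]<600)&(X[...,2]>20)&(X[...,2]<400)
    q=X[m]; print('obst',len(q),np.percentile(q,[1,50,99],axis=0).round().tolist())
E
```

```text
scene 1132 [446. 196.  22.] [635. 325.  53.]
((543.0045166015625, 265.4434509277344), (186.0717315673828, 128.79800415039062), 3.550098180770874)
obst 9794 [[-166.0, -2146.0, 23.0], [354.0, -1508.0, 110.0], [593.0, -666.0, 284.0]]
side 1810 [445. 195.  22.] [634. 325.  55.]
((541.5451049804688, 264.47637939453125), (186.85263061523438, 129.3025665283203), 3.198662042617798)
obst 4410 [[236.0, -1669.0, 21.0], [435.0, -1295.0, 60.0], [596.0, -658.0, 259.0]]
```

View pics/top_side.png

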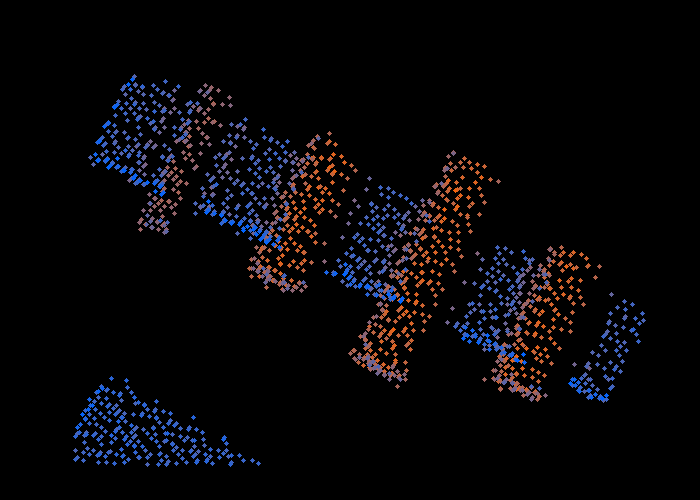

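View pics/top_scene.png

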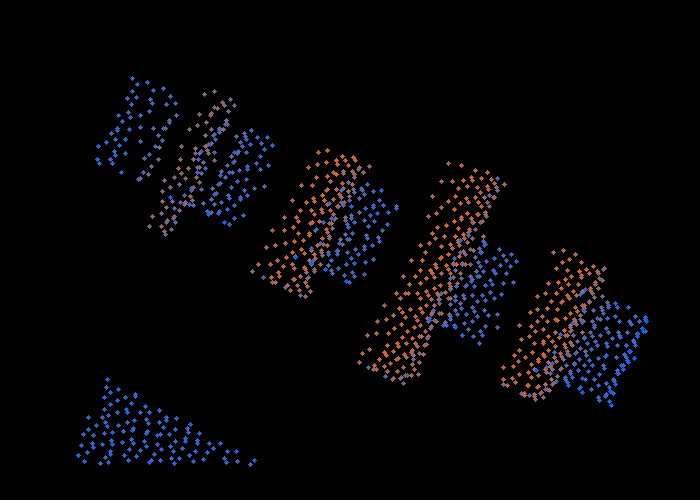

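Run:
```python
from fit import *
s=sense(); R=Ro.from_euler('xyz',s['orientation']).as_matrix(); t=s['tcp_pos']
im1,d1,c1=ld('scene'); im2,d2,c2=ld('side')
A=cv2.resize(im1[0:90,280:350],None,fx=5,fy=5,interpolation=cv2.INTER_CUBIC)
B=cv2.resize(im2[0:150,540:640],None,fx=3,fy=3,interpolation=cv2.INTER_CUBIC)
save('grip',np.hstack([A,B]))
for n,d,c in [('scene',d1,c1),('side',d2,c2)]:
    X=pts(d,c); L=(X-t)@R
    m=(d>0)&(np.abs(L[...,0])<90)&(np.abs(L[...,1])<110)&(L[...,2]>-330)&(L[...,2]<10)
    for lo in range(-320,10,15):
        q=L[m&(L[...,2]>=lo)&(L[...,2]<lo+15)]
        if len(q)>3: print(n,lo,len(q),q[:,:2].min(0).round(),q[:,:2].max(0).round())
```

```text
scene -320 69 [-41. -42.] [18. 16.]
scene -305 90 [-38. -40.] [22. 21.]
scene -290 89 [-37. -38.] [20. 19.]
scene -275 95 [-39. -39.] [24. 22.]
scene -260 97 [-38. -42.] [27. 20.]
scene -245 85 [-39. -37.] [24. 19.]
scene -230 86 [-38. -39.] [29. 20.]
scene -215 86 [-41. -40.] [30. 20.]
scene -200 79 [-39. -40.] [25. 17.]
scene -185 77 [-39. -40.] [21. 33.]
scene -170 85 [-41. -41.] [36. 22.]
scene -155 76 [-41. -40.] [17. 15.]
scene -140 65 [-41. -41.] [16. 16.]
scene -125 69 [-72. -17.] [64. 12.]
scene -110 123 [-71. -23.] [72. 16.]
scene -95 94 [-75. -21.] [71. 14.]
scene -80 110 [-76. -19.] [76. 18.]
scene -65 56 [-79. -15.] [71. 14.]
scene -50 33 [-59. -15.] [58.  7.]
scene -35 36 [-57. -13.] [58.  7.]
scene -20 15 [-55. -12.] [47.  4.]
side -320 190 [-44. -43.] [ 7. 21.]
side -305 207 [-41. -36.] [ 6. 23.]
side -290 193 [-39. -36.] [ 3. 22.]
side -275 218 [-40. -44.] [30. 24.]
side -260 206 [-40. -43.] [29. 26.]
side -245 202 [-40. -36.] [ 5. 30.]
side -230 206 [-39. -36.] [ 5. 34.]
side -215 219 [-42. -38.] [ 8. 38.]
side -200 184 [-44. -38.] [-1. 37.]
side -185 227 [-41. -38.] [19. 38.]
side -170 203 [-40. -38.] [ 1. 36.]
side -155 199 [-41. -37.] [ 2. 36.]
side -140 146 [-42. -38.] [-1. 36.]
side -125 124 [-78. -15.] [ 6. 13.]
side -110 137 [-73. -20.] [64. 19.]
side -95 96 [-76. -18.] [63. 16.]
side -80 79 [-78. -17.] [36. 16.]
side -65 38 [-74. -13.] [60. 12.]
side -50 62 [-60. -11.] [47. 10.]
side -35 69 [-59. -11.] [51. 11.]
side -20 21 [-52. -11.] [50. 10.]
```

View pics/grip.png

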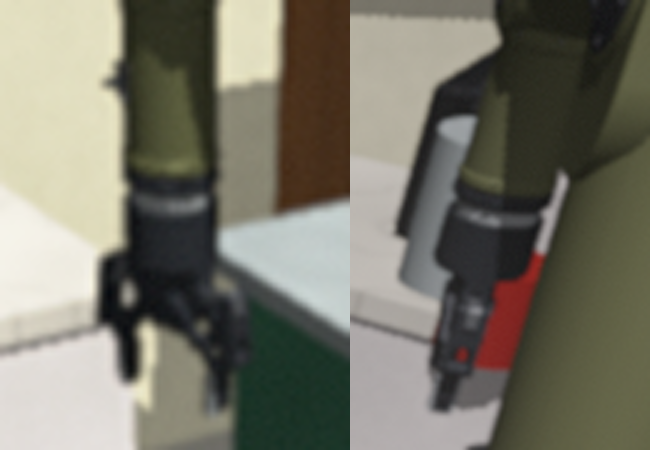

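```bash
cat >> fit.py <<'E'
def feedloc(X,x,y,yaw):
    c,s=np.cos(yaw),np.sin(yaw); qx=X[...,0]-x; qy=X[...,1]-y
    return np.stack([c*qx+s*qy,-s*qx+c*qy,X[...,2]],-1)
E
python3 - <<'E'
from fit import *
for n in ['scene','side']:
    im,d,c=ld(n); X=pts(d,c); hsv=cv2.cvtColor(im,cv2.COLOR_RGB2HSV)
    m=cv2.inRange(hsv,(45,90,30),(82,255,255))>0
    m&=(np.abs(X[...,2]-14)<6)&(np.abs(X[...,0]-600)<160)&(np.abs(X[...,1]+220)<160)
    r=cv2.minAreaRect(X[m][:,:2].astype(np.float32)); yaw=np.deg2rad(r[2]-90)
    cx=r[0][0]-20*np.cos(yaw); cy=r[0][1]-20*np.sin(yaw)
    print(n,cx,cy,np.rad2deg(yaw))
    L=feedloc(X,cx,cy,yaw)
    L[d==0]=1e4
    g=(L[...,0]>-140)&(L[...,0]<40)&(np.abs(L[...,1])<75)&(L[...,2]>250)&(L[...,2]<310)
    q=L[g]; print('guard',len(q),q.min(0).round(1),q.max(0).round(1)); print(cv2.minAreaRect(q[:,:2].astype(np.float32)))
    fe=q[q[:,0]<-118]; print(' front z',np.percentile(fe[:,2],[2,50,98]).round(1),np.percentile(fe[:,0],[2,10,50]).round(1))
    tp=q[q[:,2]>np.percentile(q[:,2],40)]; print(' top z',np.median(tp[:,2]))
    rp=L[(L[...,0]>-150)&(L[...,0]<-88)&(np.abs(L[...,1])<13)&(L[...,2]>110)&(L[...,2]<200)]
    A=np.c_[rp[:,0]+110,rp[:,1],np.ones(len(rp))]; k,res,_,_=np.linalg.lstsq(A,rp[:,2],rcond=None)
    print(' ramp n',len(rp),'slope',np.rad2deg(np.arctan(k[0])),k[1],'z at -110',k[2],'std',np.std(A@k-rp[:,2]))
    ra=L[(L[...,0]>-180)&(L[...,0]<-85)&(np.abs(L[...,1])<40)&(L[...,2]>110)&(L[...,2]<200)]
    print(' ramp ext',ra.min(0).round(1),ra.max(0).round(1), np.percentile(ra[:,0],[1,3]),np.percentile(ra[:,1],[3,97]))
E
```

```text
scene 594.5525764115971 -211.30944770702402 -66.27529907226562
guard 1003 [-125.7  -68.   267.4] [ 39.5  61.3 286.8]
((-42.939544677734375, -3.9340667724609375), (129.3349609375, 164.97406005859375), 89.54869079589844)
 front z [269.6 280.3 285.9] [-125.2 -124.4 -122.6]
 top z 280.9404407419843
 ramp n 89 slope -22.55280796807258 -0.07296124078357025 z at -110 140.95753365005092 std 1.8419856233135037
 ramp ext [-161.2  -19.4  128.5] [-85.2  16.4 162.1] [-160.84067034 -160.18690601] [-16.2214274   15.31242322]
side 588.2570341865325 -211.46320104145983 -66.73114204406738
guard 1040 [-124.3  -61.4  271.5] [ 39.9  64.6 289.2]
((-41.86939239501953, 1.7826919555664062), (125.43106079101562, 164.5745086669922), 89.4837417602539)
 front z [272.6 281.2 288.4] [-124.  -122.9 -120.3]
 top z 284.03471566235316
 ramp n 71 slope -21.47268955246652 0.048055640898496677 z at -110 145.55238212082526 std 1.157441821991293
 ramp ext [-159.   -14.   132.9] [-85.   18.6 165. ] [-158.84337261 -158.09655754] [-13.28625065  17.45192045]
```

Shorts are at scene px (378,294) and (362,318); long at (370,305), thin at (385,283), and four turquoise look-alikes. Rack dowels lie along heading about −65°, at right angles to their direction on the ramp. The interface only turns about tool z, so I'll check on the way whether leaning is possible. An off-centre upright grip at the ramp's open end is the fallback.

```bash
python3 -m crank '[[[-42,-37.7,-10],0],[[-42,-37.7,-10],0],[[-42,-37.7,-10],0],[[-42,-37.7,-10],0],[[-42,-37.7,-10],0],[[-42,-37.7,-10],0],[[-42,-37.7,-10],0],[[-42,-37.7,-10],0],[[-42,-37.7,-10],0],[[-42,-37.7,-10],0]]' 1; python3 -c "
from h import *
s=sense();print(s)"
```

```text
time_s: 1.4
tcp_pos: [430.7, -97.2, 331.6]
orientation: [3.142, -0.001, -1.249]
ft_force: [0.4, 0.7, -0.2]
finger_gap: 85.8
{'time_s': 1.4, 'q': array([ 0.82367485, -0.16101016, -0.57522195,  1.74668658, -0.08673285,
        1.53009198, -0.99129848]), 'qd': array([-0.34860435,  0.09946176, -0.60510246, -0.27473725, -0.04028672,
        0.13777462, -0.96159062]), 'tau': array([ 1.52467769e+00, -2.04948986e+01,  3.94746736e+00, -3.08012724e+01,
       -1.34513873e-02,  1.67908603e-01,  1.02889560e+00]), 'tcp_pos': array([430.65740247, -97.17583578, 331.57834717]), 'orientation': array([ 3.14157453e+00, -7.81227383e-04, -1.24918059e+00]), 'ft_force': array([ 0.36146566,  0.74779431, -0.1585291 ]), 'torque': array([ 0.00191262, -0.04394469,  0.0241651 ]), 'finger_gap': 85.77833809998843}
```

```bash
python3 -m crank '[[[-36.9,-25.5,21.5],0],[[-36.9,-25.5,21.5],0],[[-36.9,-25.5,21.5],0],[[-36.9,-25.5,21.5],0],[[-36.9,-25.5,21.5],0],[[-36.9,-25.5,21.5],0],[[-36.9,-25.5,21.5],0],[[-36.9,-25.5,21.5],0],[[0,0,0],-6.2],[[0,0,0],0]]' 1
python3 - <<'E'
from h import *
im,d,cm=grab('wrist'); save('w1',im); np.savez('f_w1',im=im,d=d,**{k:np.array(v) for k,v in cm.items()})
s=sense(); print(s['tcp_pos'],s['orientation'],s['q'].round(2),s['time_s'])
E
```

```text
time_s: 2.65
tcp_pos: [530.0, 246.0, 158.5]
orientation: [3.14, 0.001, -1.141]
ft_force: [0.4, -1.3, 0.0]
finger_gap: 85.2
[530.48895161 245.26820956 158.94382042] [ 3.14089423e+00 -1.71348484e-05 -1.14294247e+00] [ 0.31  0.38 -0.96  1.69  0.33  1.25 -1.87] 2.7
```

View pics/w1.png

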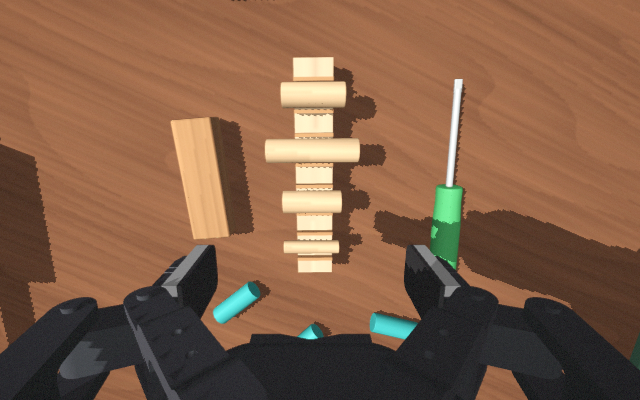

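Wrist view: thin at (311,247), short thick at (312,202), long at (312,151), short thick at (313,95). The turquoise ones lie off the rack. The target is the short thick dowel at (312,202).

```bash
cat > dow.py <<'E'
from h import *
def dowels(im,d,cm,seeds,verbose=True,zmin=44,zmax=56):
    X=pts(d,cm); out=[]
    for (u,v) in seeds:
        m=np.zeros(d.shape,bool); m[v-14:v+15,u-60:u+61]=1
        m&=(X[...,2]>zmin)&(X[...,2]<zmax)
        k,l=cv2.connectedComponents(m.astype(np.uint8)); lab=l[v,u]
        if lab==0: 
            lab=np.bincount(l[l>0]).argmax()
        p=X[l==lab]; c=np.median(p,0)
        U,S,Vt=np.linalg.svd((p-p.mean(0))[:,:2],full_matrices=False); a=Vt[0]; a=a if a[1]<0 else -a
        t=(p[:,:2]-p.mean(0)[:2])@a; n=np.array([-a[1],a[0]]); w=(p[:,:2]-p.mean(0)[:2])@n
        ctr=p.mean(0)[:2]+a*(np.percentile(t,1)+np.percentile(t,99))/2+n*(np.percentile(w,1)+np.percentile(w,99))/2
        print((u,v),len(p),'ctr',ctr.round(1),'len',round(np.ptp(t),1),'w',round(np.ptp(w),1),'ztop',np.percentile(p[:,2],95).round(1),'axis deg',np.rad2deg(np.arctan2(a[1],a[0])).round(1)); out.append(ctr)
    return out
E
python3 - <<'E'
from dow import *
f=np.load('f_w1.npz'); cm={k:f[k] for k in ['fx','fy','cx','cy','extrinsics']}
o=dowels(f['im'],f['d'],cm,[(312,202),(312,151),(313,95)])
dowels(f['im'],f['d'],cm,[(311,247)],zmin=34,zmax=50)
v=o[2]-o[0]; print('rack x heading',np.rad2deg(np.arctan2(v[1],v[0])),np.linalg.norm(v))
s=sense(); R=Ro.from_euler('xyz',s['orientation']).as_matrix()
for c in (o[0],o[2]):
    L=R.T@(np.r_[c,40]-s['tcp_pos']); print('tool-frame of dowel',L.round(1))
print(s['tcp_pos'],np.rad2deg(s['orientation']))
E
```

```text
(312, 202) 1215 ctr [523.6 242.9] len 50.0 w 18.0 ztop 51.0 axis deg -64.9
(312, 151) 2096 ctr [563.4 261. ] len 76.1 w 18.7 ztop 51.1 axis deg -64.7
(313, 95) 1585 ctr [603.5 278.6] len 50.1 w 18.8 ztop 51.1 axis deg -64.7
(311, 247) 721 ctr [483.5 224.9] len 49.8 w 12.3 ztop 43.0 axis deg -64.3
rack x heading 24.080626460480257 87.47332251286608
tool-frame of dowel [ -0.7   7.2 118.9]
tool-frame of dowel [-1.000e-01 -8.030e+01  1.189e+02]
[530.48895161 245.26820956 158.94382042] [ 1.79959983e+02 -9.81754497e-04 -6.54857800e+01]
```

```bash
python3 -m crank '[[[-0.5,-1.3,26],0],[[0,0,26],0],[[0,0,26],0],[[0,0,26],0],[[0,0,20],0],[[0,0,8],0],[[0,0,0],0],[[0,0,0],0],[[0,0,0],0],[[0,0,0],0]]' 1
python3 - <<'E'
from h import *
im,d,cm=grab('wrist'); save('w2',im); s=sense(); print(s['tcp_pos'],s['orientation'])
R=Ro.from_euler('xyz',s['orientation']).as_matrix(); print(R.T@(np.array([523.6,242.9,40])-s['tcp_pos']))
E
```

```text
time_s: 3.95
tcp_pos: [531.8, 246.7, 27.8]
orientation: [-3.141, -0.0, -1.141]
ft_force: [-0.4, 0.2, -0.6]
finger_gap: 85.2
[531.70987352 246.67190385  27.62021515] [-3.14106924e+00 -1.93449387e-04 -1.14082850e+00]
[  0.05044452   8.93751139 -12.384455  ]
```

View pics/w2.png

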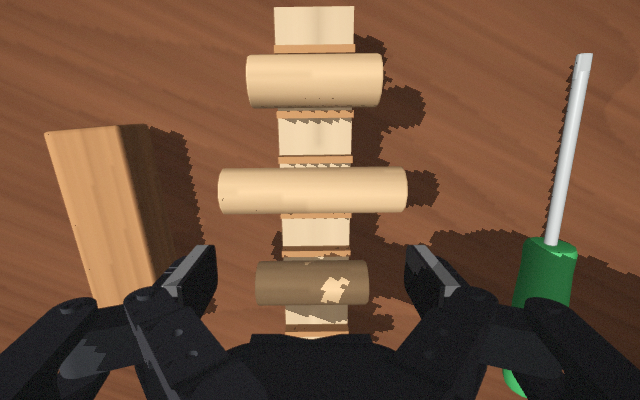

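The dowel at (312,283) sits between the pads, offset towards tool +y as intended. Closing and lifting.

```bash
python3 -m crank '[[[0,0,0],0],[[0,0,0],0],[[0,0,0],0],[[0,0,0],0],[[0,0,-5],0],[[0,0,-10],0],[[0,0,-25],0],[[0,0,-40],0],[[0,0,-40],0],[[0,0,-20],0]]' -1 35
python3 - <<'E'
from h import *
im,d,cm=grab('wrist'); save('w3',im); s=sense(); print(s['tcp_pos'],s['orientation'],s['finger_gap'],s['q'].round(2))
E
```

```text
time_s: 5.25
tcp_pos: [532.3, 247.3, 170.0]
orientation: [-3.138, -0.001, -1.141]
ft_force: [-0.4, 0.3, -0.7]
finger_gap: 49.3
[533.03663375 247.74168361 171.56465368] [-3.13612542e+00 -8.57961566e-04 -1.14065525e+00] 48.971951893880565 [ 0.32  0.37 -0.97  1.67  0.32  1.27 -1.86]
```

View pics/w3.png

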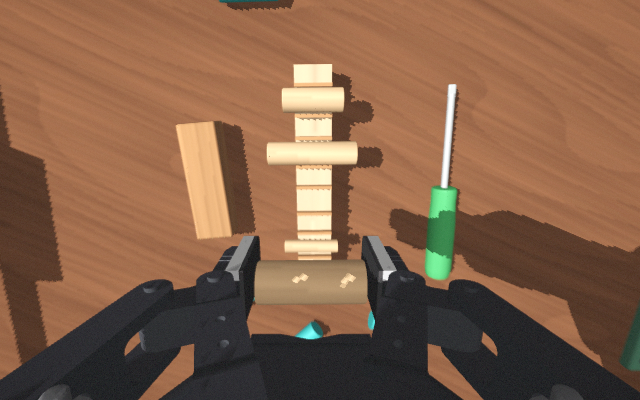

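```bash
cat > rows.py <<'E'
import numpy as np, json
def rows(start,yaw0,goal,yaw1,n):
    d=(np.array(goal)-start)/n; dy=(yaw1-yaw0)/n; out=[]
    for i in range(n):
        t=np.deg2rad(yaw0+i*dy); x=np.array([np.cos(t),np.sin(t),0]);y=np.array([np.sin(t),-np.cos(t),0])
        out.append([[round(float(d@x),1),round(float(d@y),1),round(float(-d[2]),1)],round(-dy,2)])
    print(json.dumps(out).replace(' ',''))
def F(fx,fy,o=(591.4,-211.4),yaw=-66.5):
    t=np.deg2rad(yaw); return np.array(o)+fx*np.array([np.cos(t),np.sin(t)])+fy*np.array([-np.sin(t),np.cos(t)])
E
python3 -c "
from rows import *
g=F(-195,0);print(g);rows([533,247.7,171.6],-65.36,[*g,195],23.5,9)"
```

```text
[513.64393156 -32.57328549]
[[[27.4,14.9,-2.6],-9.87],[[24.4,19.4,-2.6],-9.87],[[20.8,23.3,-2.6],-9.87],[[16.4,26.5,-2.6],-9.87],[[11.7,29.0,-2.6],-9.87],[[6.5,30.5,-2.6],-9.87],[[1.2,31.2,-2.6],-9.87],[[-4.2,30.9,-2.6],-9.87],[[-9.4,29.8,-2.6],-9.87]]
```

```bash
python3 -m crank '[[[27.4,14.9,-2.6],-9.87],[[24.4,19.4,-2.6],-9.87],[[20.8,23.3,-2.6],-9.87],[[16.4,26.5,-2.6],-9.87],[[11.7,29.0,-2.6],-9.87],[[6.5,30.5,-2.6],-9.87],[[1.2,31.2,-2.6],-9.87],[[-4.2,30.9,-2.6],-9.87],[[-9.4,29.8,-2.6],-9.87],[[0,0,0],0]]' -
python3 - <<'E'
from h import *
for n,k in [('wrist','w4'),('side','s4'),('scene','c4')]:
    im,d,cm=grab(n); save(k,im); np.savez('f_'+k,im=im,d=d,**{k:np.array(v) for k,v in cm.items()})
s=sense(); print(s['tcp_pos'],np.rad2deg(s['orientation']),s['finger_gap'],s['q'].round(2))
E
```

```text
time_s: 6.55
tcp_pos: [511.5, -37.1, 189.6]
orientation: [-3.141, 0.002, 0.404]
ft_force: [0.1, 0.8, -0.1]
finger_gap: 49.0
[511.76223827 -32.73528344 190.12064818] [-1.79940871e+02  2.68937990e-02  2.34461276e+01] 49.36962278220966 [ 1.18  0.24 -1.29  1.81  0.24  1.27  0.23]
```

View pics/w4.png

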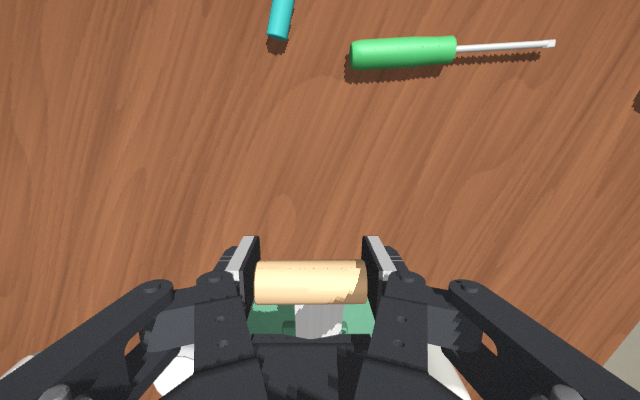

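View pics/s4.png

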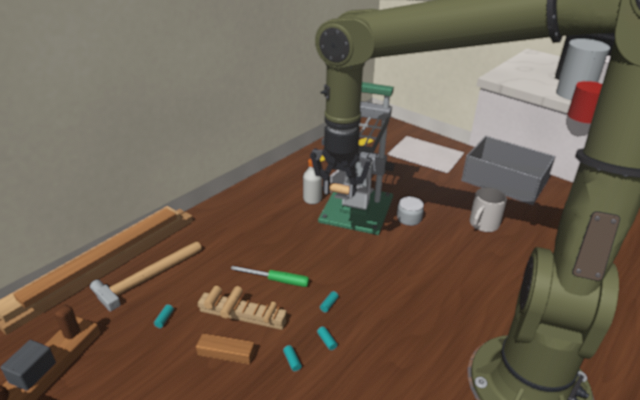

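View pics/c4.png

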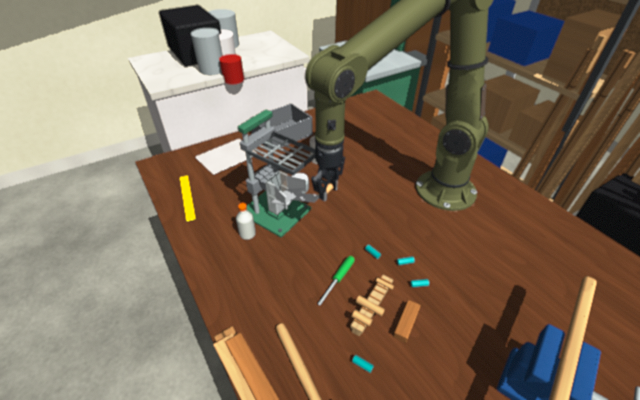

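Run:
```python
from fit import *
s=sense(); R=Ro.from_euler('xyz',s['orientation']).as_matrix(); t=s['tcp_pos']
exp=t+R@np.array([0,8.9,-12.4]); print('expected dowel',exp.round(1))
for n,org in [('c4',(594.55,-211.3,-66.28)),('s4',(588.26,-211.46,-66.73)),('w4',(591.4,-211.4,-66.5))]:
    im,d,c=ld(n); X=pts(d,c); L=(X-t)@R
    hsv=cv2.cvtColor(im,cv2.COLOR_RGB2HSV)
    m=(d>0)&(np.abs(L[...,0])<26)&(np.abs(L[...,1]-9)<16)&(np.abs(L[...,2]+12)<14)&(hsv[...,1]>50)&(hsv[...,0]<25)&(hsv[...,2]>90)
    p=X[m]; l=L[m]; f=feedloc(p,org[0],org[1],np.deg2rad(org[2]))
    print(n,len(p),'tool',np.percentile(l,[3,50,97],axis=0).round(1).tolist(),'feeder med',np.percentile(f,[3,50,97],axis=0).round(1).tolist(),(R.T@(np.array(c['extrinsics'])[:3,3]-t)).round(0))
im,d,c=ld('w4'); X=pts(d,c); L=feedloc(X,591.4,-211.4,np.deg2rad(-66.5)); L[d==0]=1e4
rp=L[(L[...,0]>-175)&(L[...,0]<-100)&(np.abs(L[...,1])<40)&(L[...,2]>120)&(L[...,2]<190)]
print('ramp in wrist',len(rp),np.percentile(rp,[2,50,98],axis=0).round(1).tolist())
v,u=np.nonzero((L[...,0]>-175)&(L[...,0]<-100)&(np.abs(L[...,1])<40)&(L[...,2]>120)&(L[...,2]<190)); print(u.min(),u.max(),v.min(),v.max())
save('w4c',cv2.resize(im[230:350,220:420],None,fx=4,fy=4))
im,d,c=ld('s4'); save('s4c',cv2.resize(im[80:240,280:430],None,fx=3.7,fy=3.7,interpolation=cv2.INTER_CUBIC))
```

```text
expected dowel [515.3 -40.9 202.5]
c4 43 tool [[-25.1, -0.3, -23.1], [-14.6, 3.1, -16.6], [2.9, 10.9, -7.2]] feeder med [[-197.1, -29.1, 197.3], [-193.7, -18.6, 206.7], [-185.9, -1.1, 213.2]] [ 682. -441. -727.]
s4 169 tool [[-20.4, 0.6, -24.2], [0.3, 5.4, -18.3], [22.0, 15.4, -6.5]] feeder med [[-193.8, -20.0, 196.6], [-188.9, 0.6, 208.4], [-179.1, 22.4, 214.3]] [-242. -950. -670.]
w4 3087 tool [[-24.5, 2.8, -23.1], [-0.6, 11.0, -20.3], [21.8, 19.9, -9.6]] feeder med [[-192.7, -26.3, 199.7], [-184.6, -2.4, 210.4], [-175.6, 20.0, 213.2]] [  -1.  -63. -143.]
ramp in wrist 1530 [[-138.8, -14.1, 141.0], [-122.3, 1.0, 148.9], [-102.6, 16.6, 155.9]]
295 343 304 338
```

View pics/w4c.png

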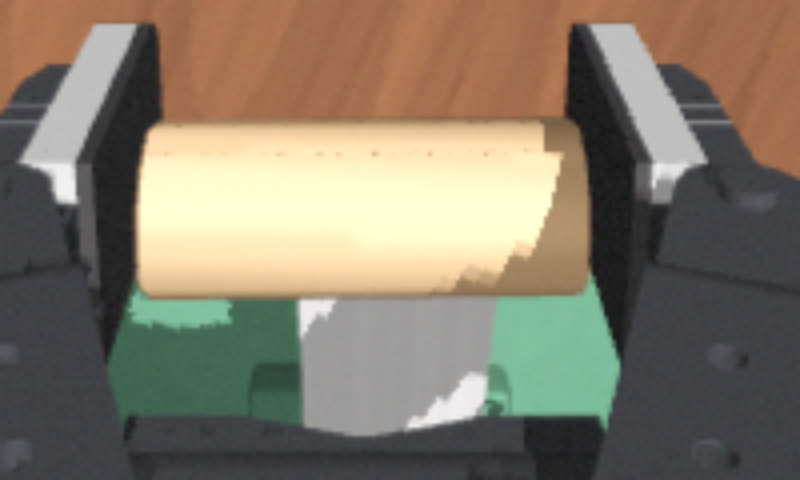

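View pics/s4c.png

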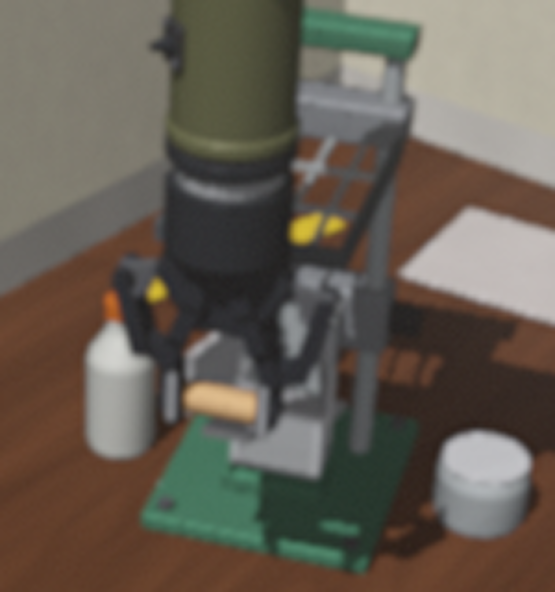

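```bash
python3 -m crank '[[[0.5,6,0],0],[[0.5,6,0],0],[[0.5,6,0],0],[[0.5,5,0],0],[[0.5,3.5,0],0],[[0.5,2,0],0],[[0,0,5],0],[[0,0,5],0],[[0,0,0],0],[[0,0,0],0]]' -
python3 - <<'E'
from h import *
im,d,cm=grab('wrist'); save('w5',im); np.savez('f_w5',im=im,d=d,**{k:np.array(v) for k,v in cm.items()})
s=sense(); t=s['tcp_pos']; print(t,np.rad2deg(s['orientation']),s['finger_gap'],s['q'].round(2),s['ft_force'].round(2))
a=np.deg2rad(-66.5); dx=t[0]-591.4;dy=t[1]+211.4; print('feeder',dx*np.cos(a)+dy*np.sin(a),-dx*np.sin(a)+dy*np.cos(a))
im,d,cm=grab('side'); save('s5c',cv2.resize(im[80:240,280:430],None,fx=3.7,fy=3.7,interpolation=cv2.INTER_CUBIC))
E
```

```text
time_s: 7.95
tcp_pos: [526.2, -58.4, 180.7]
orientation: [3.142, 0.0, 0.41]
ft_force: [0.7, -1.2, -0.1]
finger_gap: 49.3
[526.31489888 -58.48331818 180.76808589] [ 1.79991902e+02 -1.48892897e-03  2.34772492e+01] 49.24506960998142 [ 1.15  0.3  -1.24  1.79  0.3   1.27  0.24] [-0.16  0.4  -0.62]
feeder -166.1864070741916 1.2884368283329124
```

View pics/s5c.png

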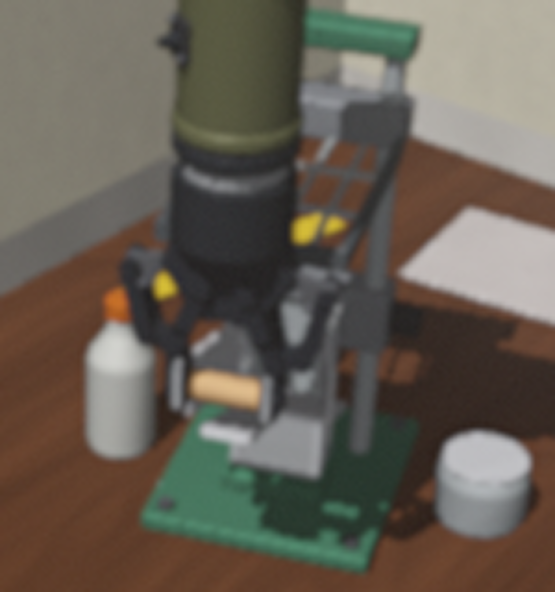

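View pics/w5.png

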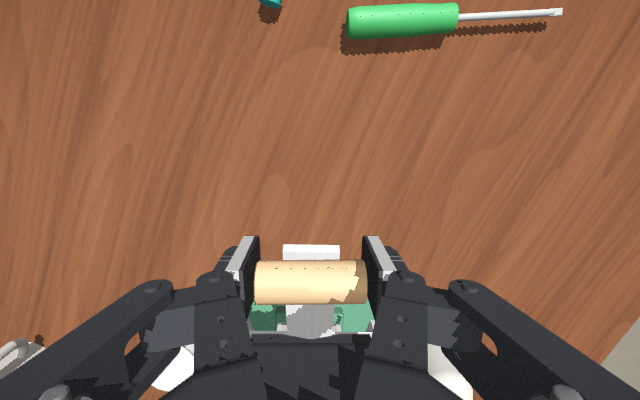

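The side and wrist views show the dowel above the ramp's end. The ramp tip is visible at (312,250) in the wrist view, so I'll measure it relative to the tool.

Run:
```python
from fit import *
s=sense(); R=Ro.from_euler('xyz',s['orientation']).as_matrix(); t=s['tcp_pos']
im,d,c=ld('w5'); X=pts(d,c); L=(X-t)@R
for v in range(240,345,3):
    print(v,[tuple(L[v,u].round(1)) for u in (312,)],im[v,312], end='\n')
# ramp surface (grey) both visible strips
hsv=cv2.cvtColor(im,cv2.COLOR_RGB2HSV)
m=(d>0)&(np.abs(L[...,0])<30)&(L[...,2]>5)&(L[...,2]<70)&(hsv[...,1]<40)
v,u=np.nonzero(m); print(len(v),v.min(),v.max())
A=L[m]
up=A[A[:,1]<10]; 
for nm,p in [('tip',up),('deep',A[A[:,1]>20])]:
    print(nm,len(p),np.percentile(p,[1,50,99],axis=0).round(1).tolist())
k=np.linalg.lstsq(np.c_[A[:,1],A[:,0],np.ones(len(A))],A[:,2],rcond=None)[0]; print(k,np.std(np.c_[A[:,1],A[:,0],np.ones(len(A))]@k-A[:,2]))
```

```text
240 [(np.float64(2.0), np.float64(69.7), np.float64(180.6))] [175 120  84]
243 [(np.float64(2.0), np.float64(72.9), np.float64(179.7))] [172 118  86]
246 [(np.float64(1.0), np.float64(6.8), np.float64(22.2))] [255 255 255]
249 [(np.float64(1.0), np.float64(7.1), np.float64(18.7))] [255 255 255]
252 [(np.float64(1.0), np.float64(8.1), np.float64(17.1))] [249 248 247]
255 [(np.float64(1.0), np.float64(10.2), np.float64(17.6))] [237 237 236]
258 [(np.float64(1.0), np.float64(12.8), np.float64(19.2))] [238 236 236]
261 [(np.float64(0.8), np.float64(-0.6), np.float64(-11.3))] [201 168 127]
264 [(np.float64(0.8), np.float64(-0.7), np.float64(-14.5))] [245 211 164]
267 [(np.float64(0.8), np.float64(-0.0), np.float64(-16.1))] [255 230 183]
270 [(np.float64(0.8), np.float64(0.1), np.float64(-18.5))] [255 238 189]
273 [(np.float64(0.8), np.float64(1.5), np.float64(-18.7))] [255 247 199]
276 [(np.float64(0.8), np.float64(1.6), np.float64(-21.1))] [255 253 204]
279 [(np.float64(0.8), np.float64(2.9), np.float64(-21.5))] [255 255 209]
282 [(np.float64(0.8), np.float64(4.1), np.float64(-21.9))] [2
[... 1013 characters left out ...]
.4), np.float64(45.8))] [152 152 151]
327 [(np.float64(1.2), np.float64(79.1), np.float64(46.1))] [154 151 151]
330 [(np.float64(1.3), np.float64(82.7), np.float64(47.6))] [151 151 151]
333 [(np.float64(1.3), np.float64(86.2), np.float64(48.8))] [153 150 151]
336 [(np.float64(1.3), np.float64(90.5), np.float64(51.0))] [153 150 150]
339 [(np.float64(0.4), np.float64(-11.0), np.float64(-75.6))] [77 79 82]
342 [(np.float64(0.4), np.float64(-10.7), np.float64(-76.3))] [58 59 63]
2464 244 338
tip 572 [[-15.2, 5.8, 16.7], [-0.1, 7.4, 19.3], [16.1, 9.9, 23.5]]
deep 1598 [[-25.9, 54.3, 35.8], [-0.5, 72.4, 43.5], [23.3, 91.6, 54.0]]
[ 3.84609478e-01 -1.19153587e-02  1.58526065e+01] 1.4474857113331887
```

```bash
python3 -m crank '[[[0,0.5,0],0],[[0,0.5,0],0],[[0,0.5,0],0],[[0,0.5,0],0],[[0,0,4],0],[[0,0,4],0],[[0,0,4],0],[[0,0,4],0],[[0,0,0],0],[[0,0,0],0]]' -
python3 - <<'E'
from h import *
s=sense(); t=s['tcp_pos']; print(t,np.rad2deg(s['orientation']),s['finger_gap'],s['q'].round(2),s['ft_force'].round(2),s['torque'].round(3))
a=np.deg2rad(-66.5); dx=t[0]-591.4;dy=t[1]+211.4; print('feeder',dx*np.cos(a)+dy*np.sin(a),-dx*np.sin(a)+dy*np.cos(a))
im,d,cm=grab('wrist'); save('w6',im); np.savez('f_w6',im=im,d=d,**{k:np.array(v) for k,v in cm.items()})
E
```

```text
time_s: 9.3
tcp_pos: [527.2, -60.4, 164.8]
orientation: [3.142, -0.0, 0.41]
ft_force: [-0.4, -0.1, 0.0]
finger_gap: 49.0
[527.15253794 -60.36997719 164.75658863] [ 1.79995741e+02 -5.64207877e-03  2.34712755e+01] 49.00935058156613 [ 1.13  0.32 -1.23  1.8   0.32  1.24  0.22] [-0.44 -0.11  0.  ] [ 0.004 -0.016  0.004]
feeder -164.12221963188568 1.3042986363464095
```

View pics/w6.png

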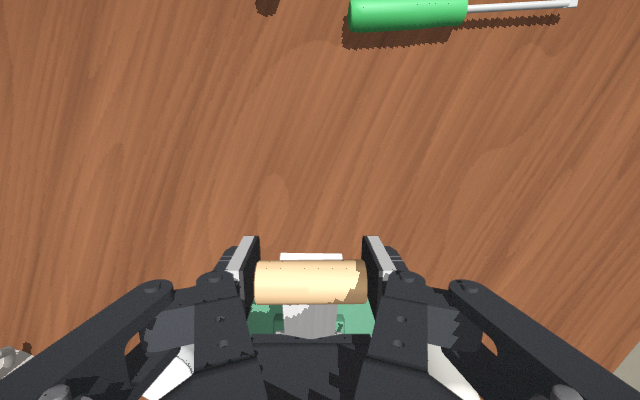

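```bash
python3 -m crank '[[[0,0.5,0],0],[[0,0.5,0],0],[[0,0.5,0],0],[[0,0.5,0],0],[[0,0.5,0],0],[[0,0,0],0],[[0,0,0],0],[[0,0,0],0],[[0,0,0],0],[[0,0,0],0]]' -
python3 - <<'E'
from h import *
s=sense(); t=s['tcp_pos']; print(t,np.rad2deg(s['orientation']),s['ft_force'].round(2),s['torque'].round(3))
a=np.deg2rad(-66.5); dx=t[0]-591.4;dy=t[1]+211.4; print('feeder',dx*np.cos(a)+dy*np.sin(a),-dx*np.sin(a)+dy*np.cos(a))
im,d,c=grab('wrist');R=Ro.from_euler('xyz',s['orientation']).as_matrix(); X=pts(d,c); L=(X-t)@R
hsv=cv2.cvtColor(im,cv2.COLOR_RGB2HSV)
m=(d>0)&(np.abs(L[...,0])<30)&(L[...,2]>-10)&(L[...,2]<70)&(hsv[...,1]<40)
A=L[m]; p=A[A[:,1]<12]; print(len(p),np.percentile(p,[1,50,99],axis=0).round(1).tolist())
E
```

```text
time_s: 10.6
tcp_pos: [528.1, -62.7, 164.7]
orientation: [3.142, 0.0, 0.41]
ft_force: [0.7, 0.8, -0.3]
finger_gap: 49.1
[528.07264581 -62.69219498 164.69466791] [1.79994730e+02 2.09641883e-03 2.34693856e+01] [ 0.71  0.77 -0.27] [-0.021  0.004  0.009]
feeder -161.62571425204305 1.222110652557646
802 [[-27.3, -11.7, -9.8], [0.5, 2.7, 2.8], [27.9, 5.4, 7.1]]
```

```bash
python3 -m crank '[[[0,0,1],0],[[0,0,1],0],[[0,0,1],0],[[0,0,1],0],[[0,0,0.3],0],[[0,0,0.3],0],[[0,0,0.3],0],[[0,0,0.3],0],[[0,0,0],0],[[0,0,0],0]]' -
python3 - <<'E'
from h import *
s=sense(); t=s['tcp_pos']; print(t,s['ft_force'].round(2),s['torque'].round(3))
E
```

```text
time_s: 11.9
tcp_pos: [528.1, -62.7, 159.5]
orientation: [3.142, 0.0, 0.41]
ft_force: [-0.1, 0.1, 0.4]
finger_gap: 49.2
[528.05076724 -62.71418175 159.50411793] [-0.14  0.11  0.44] [-0.017  0.045  0.023]
```

```bash
python3 -m crank '[[[0,0,0.2],0],[[0,0,0.2],0],[[0,0,0.2],0],[[0,0,0.2],0],[[0,0,0.2],0],[[0,0,0.2],0],[[0,0,0.2],0],[[0,0,0.2],0],[[0,0,0],0],[[0,0,0],0]]' -
python3 - <<'E'
from h import *
s=sense(); t=s['tcp_pos']; print(t,s['ft_force'].round(2),s['torque'].round(3))
E
```

```text
time_s: 13.15
tcp_pos: [528.5, -63.1, 158.5]
orientation: [3.141, -0.0, 0.409]
ft_force: [-1.6, -0.6, 5.9]
finger_gap: 49.0
[528.49315935 -63.05260059 158.50956013] [-1.56 -0.64  5.85] [-0.243  0.227 -0.009]
```

Contact: +5.9 N upward at the height expected for the dowel on the ramp (head about 4 mm above its lowest). Releasing.

```bash
python3 -m crank '[[[0,0,0],0],[[0,0,0],0],[[0,0,0],0],[[0,0,0],0],[[0,0,0],0],[[0,0,0],0],[[0,0,0],0],[[0,0,0],0],[[0,0,0],0],[[0,0,0],0]]' 0.6
python3 - <<'E'
from h import *
s=sense(); t=s['tcp_pos']; print(t,s['ft_force'].round(2),s['torque'].round(3))
im,d,cm=grab('wrist'); save('w7',im)
im2,d,cm=grab('side'); save('s7c',cv2.resize(im2[80:240,280:430],None,fx=3.7,fy=3.7,interpolation=cv2.INTER_CUBIC))
E
```

```text
time_s: 14.4
tcp_pos: [528.1, -62.7, 157.9]
orientation: [3.142, 0.0, 0.41]
ft_force: [-0.7, -0.5, 0.0]
finger_gap: 68.5
[528.07369752 -62.71214441 157.8943288 ] [-0.66 -0.51  0.  ] [ 0.006  0.023 -0.012]
```

View pics/w7.png

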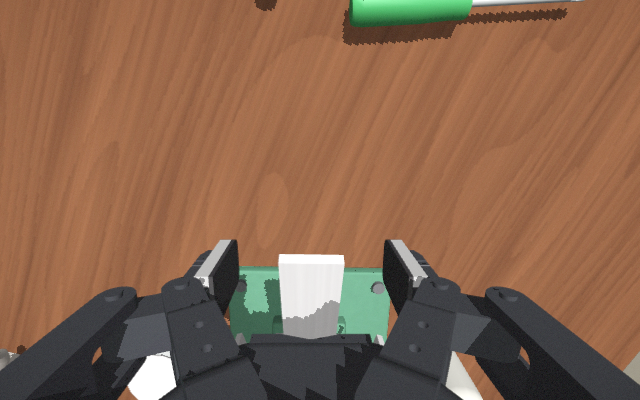

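View pics/s7c.png

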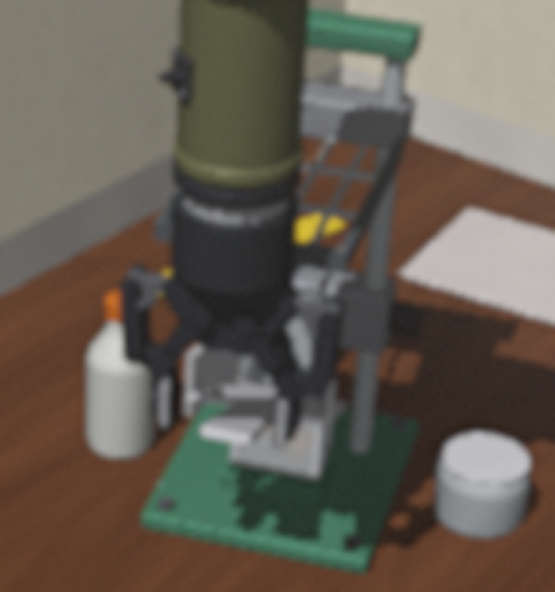

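The dowel has left the ramp (wrist view: ramp at (311,295) is bare, fingers clear). Retreating to fetch the second one.

```bash
python3 -c "
from rows import *
rows([504.2,-7.7,157.9],23.47,[611.6,282.3,150],-65.2,12)"
```

```text
[[[17.8,-18.6,0.7],7.39],[[15.3,-20.7,0.7],7.39],[[12.5,-22.5,0.7],7.39],[[9.5,-24.0,0.7],7.39],[[6.3,-25.0,0.7],7.39],[[3.1,-25.6,0.7],7.39],[[-0.2,-25.8,0.7],7.39],[[-3.6,-25.5,0.7],7.39],[[-6.8,-24.9,0.7],7.39],[[-9.9,-23.8,0.7],7.39],[[-12.9,-22.3,0.7],7.39],[[-15.7,-20.4,0.7],7.39]]
```

```bash
python3 -m crank '[[[0,-20,0],0],[[0,-20,0],0],[[0,-20,0],0],[[17.8,-18.6,0.7],7.39],[[15.3,-20.7,0.7],7.39],[[12.5,-22.5,0.7],7.39],[[9.5,-24.0,0.7],7.39],[[6.3,-25.0,0.7],7.39],[[3.1,-25.6,0.7],7.39],[[-0.2,-25.8,0.7],7.39]]' 1
python3 - <<'E'
from fit import *
s=sense(); print(s['tcp_pos'],np.rad2deg(s['orientation']),s['q'].round(2))
for n,k,org in [('side','s8',(588.26,-211.46,-66.73)),('scene','c8',(594.55,-211.3,-66.28))]:
    im,d,c=grab(n); save(k,im)
    X=pts(d,c); L=feedloc(X,org[0],org[1],np.deg2rad(org[2])); L[d==0]=1e4
    hsv=cv2.cvtColor(im,cv2.COLOR_RGB2HSV)
    m=(np.abs(L[...,0])<60)&(np.abs(L[...,1])<60)&(L[...,2]>20)&(L[...,2]<180)&(hsv[...,0]<25)&(hsv[...,1]>45)
    print(n,m.sum(),np.median(L[m],0) if m.any() else '')
im=cv2.imread('pics/s8.png'); im2=cv2.imread('pics/c8.png')
A=cv2.resize(im[100:240,300:430],None,fx=3,fy=3,interpolation=cv2.INTER_CUBIC);B=cv2.resize(im2[100:240,220:340],None,fx=3,fy=3,interpolation=cv2.INTER_CUBIC)
cv2.imwrite('pics/well8.png',np.hstack([A,B]))
E
```

```text
time_s: 15.75
tcp_pos: [566.3, 163.5, 153.3]
orientation: [-3.141, -0.0, -0.496]
ft_force: [0.2, -0.5, -0.1]
finger_gap: 85.4
[566.27629342 163.45508253 153.28510321] [-1.79991530e+02 -1.39156157e-02 -2.84413841e+01] [ 0.48  0.41 -1.    1.68  0.36  1.25 -1.09]
side 3 [-49.02826441  46.19300873 160.84259123]
scene 15 [ -1.44022334 -32.41950282 148.15421118]
```

View pics/well8.png

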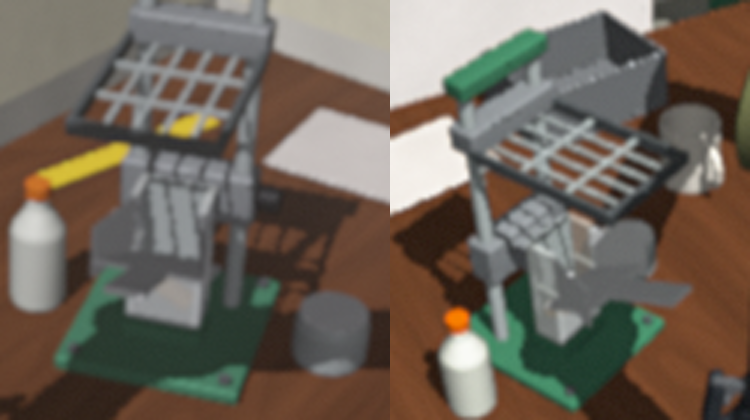

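Run:
```python
from fit import *
f=np.load('f_side.npz')['im'].astype(int); a=cv2.imread('pics/s8.png')[:,:,::-1].astype(int)
g=np.load('f_scene.npz')['im'].astype(int); b=cv2.imread('pics/c8.png')[:,:,::-1].astype(int)
outs=[]
for p,q,(y0,y1,x0,x1) in [(f,a,(130,220,320,400)),(g,b,(150,230,240,320))]:
    for z in (p,q):
        r=(z[...,0]-z[...,2])[y0:y1,x0:x1]; outs.append(cv2.resize(np.clip(r*4+60,0,255).astype(np.uint8),(360,290)))
    dd=((q[...,0]-q[...,2])/(q.sum(2)+1)-(p[...,0]-p[...,2])/(p.sum(2)+1))[y0:y1,x0:x1]
    m=dd>0.03; v,u=np.nonzero(m); print(m.sum(), np.median(u)+x0 if len(u) else '',np.median(v)+y0 if len(v) else '')
for n,org in [('side',(588.26,-211.46,-66.73)),('scene',(594.55,-211.3,-66.28))]:
    cm=vision.camera_model(n); t=np.deg2rad(org[2])
    for z in (48,68): print(n,proj([org[0],org[1],z],cm)[:2])
cv2.imwrite('pics/diff8.png',np.vstack([np.hstack(outs[:2]),np.hstack(outs[2:])]))
```

```text
764 344.0 208.0
166 306.0 197.0
side (np.float64(355.79398683395107), np.float64(200.37873392500725))
side (np.float64(356.1985791422807), np.float64(194.34521450987808))
scene (np.float64(278.2671794775833), np.float64(204.49427552940148))
scene (np.float64(277.8307269849801), np.float64(200.18151124015515))
```

View pics/diff8.png

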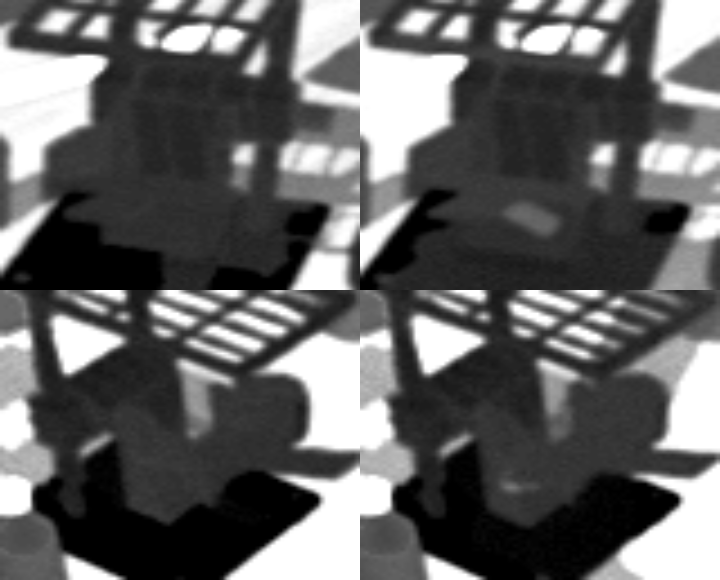

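The warm-tint image shows a dowel in the well at side px (358,198), absent before. Going on to the second dowel.

```bash
python3 -m crank '[[[-3.6,-25.5,0.7],7.39],[[-6.8,-24.9,0.7],7.39],[[-9.9,-23.8,0.7],7.39],[[-12.9,-22.3,0.7],7.39],[[-15.7,-20.4,0.7],7.39],[[0,0,0],0],[[0,0,20],0],[[0,0,20],0],[[0,0,20],0],[[0,0,0],0]]' 1
python3 - <<'E'
from dow import *
s=sense(); print(s['tcp_pos'],np.rad2deg(s['orientation']),s['q'].round(2))
im,d,cm=grab('wrist'); save('w9',im); np.savez('f_w9',im=im,d=d,**{k:np.array(v) for k,v in cm.items()})
R=Ro.from_euler('xyz',s['orientation']).as_matrix(); print((R.T@(np.array([603.5,278.6,40])-s['tcp_pos'])).round(1))
u,v,_=proj([603.5,278.6,50],cm); print(u,v)
X=pts(d,cm); L=(X-s['tcp_pos'])@R
m=(d>0)&(np.abs(L[...,0])<35)&(np.abs(L[...,1]-9)<14)&(X[...,2]>44)&(X[...,2]<56)
print(m.sum(),np.percentile(L[m],[1,50,99],axis=0).round(1).tolist())
E
```

```text
time_s: 17.1
tcp_pos: [610.2, 280.6, 86.4]
orientation: [3.137, -0.0, -1.138]
ft_force: [0.1, 0.1, 0.3]
finger_gap: 85.8
[610.23155986 280.6359522   86.40007276] [ 1.79713825e+02 -8.25706737e-03 -6.52234617e+01] [ 0.1   0.6  -0.79  1.53  0.44  1.21 -1.9 ]
[-1.   6.7 46.4]
309.8553898959398 235.8916088476385
2206 [[-25.4, -2.4, 35.0], [-0.9, 4.6, 37.2], [23.2, 15.4, 42.0]]
```

View pics/w9.png

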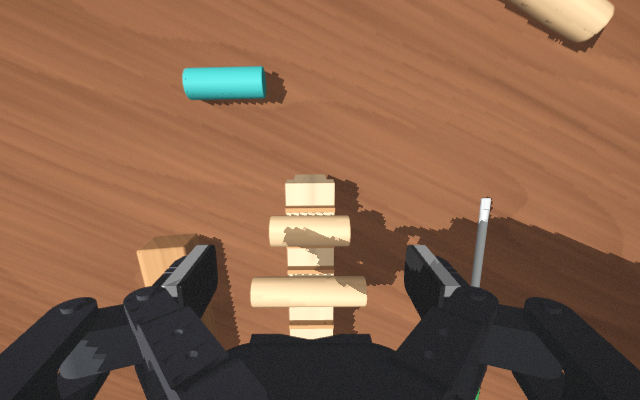

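```bash
python3 -m crank '[[[-1,-1.9,0],0],[[0,0,20],0],[[0,0,20],0],[[0,0,14],0],[[0,0,5],0],[[0,0,0],0],[[0,0,0],0],[[0,0,0],0],[[0,0,0],0],[[0,0,0],0]]' 1
python3 - <<'E'
from dow import *
s=sense(); print(s['tcp_pos'],np.rad2deg(s['orientation']),s['ft_force'].round(1))
R=Ro.from_euler('xyz',s['orientation']).as_matrix(); print((R.T@(np.array([603.5,278.6,40])-s['tcp_pos'])).round(1))
im,d,cm=grab('wrist'); save('w10',im)
X=pts(d,cm); L=(X-s['tcp_pos'])@R
m=(d>0)&(np.abs(L[...,0])<32)&(np.abs(L[...,1]-9)<16)&(X[...,2]>44)&(X[...,2]<56)
print(m.sum(),np.percentile(L[m],[1,50,99],axis=0).round(1).tolist())
E
```

```text
time_s: 18.4
tcp_pos: [613.1, 284.0, 30.7]
orientation: [-3.141, -0.0, -1.138]
ft_force: [-0.6, -0.1, -0.5]
finger_gap: 85.7
[613.07687525 283.98305353  30.67923492] [-1.79985124e+02 -9.39868075e-03 -6.52175346e+01] [-0.6 -0.1 -0.5]
[ 0.9 10.9 -9.3]
3984 [[-23.6, 1.7, -20.7], [1.0, 7.9, -18.6], [25.0, 19.1, -13.6]]
```

View pics/w10.png

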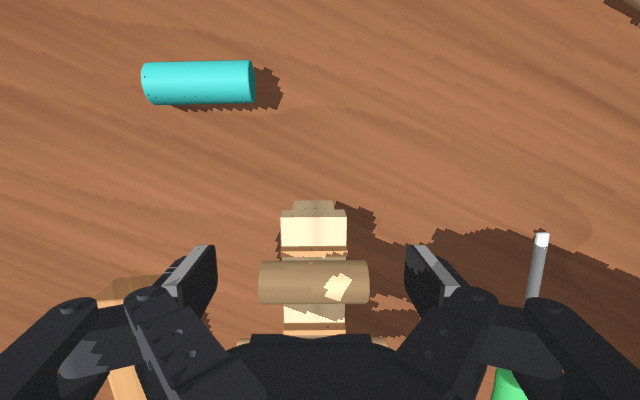

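```bash
python3 -m crank '[[[0.9,2.0,3.2],0],[[0,0,0],0],[[0,0,0],0],[[0,0,0],0],[[0,0,0],0],[[0,0,-8],0],[[0,0,-25],0],[[0,0,-40],0],[[0,0,-40],0],[[0,0,-25],0]]' -1 35
python3 - <<'E'
from dow import *
im,d,cm=grab('wrist'); save('w11',im); 
s=sense(); print(s['tcp_pos'],np.rad2deg(s['orientation']),s['finger_gap'],s['q'].round(2))
R=Ro.from_euler('xyz',s['orientation']).as_matrix()
X=pts(d,cm); L=(X-s['tcp_pos'])@R
m=(d>0)&(np.abs(L[...,0])<24)&(np.abs(L[...,1]-9)<16)&(np.abs(L[...,2]+12)<14)
print(m.sum(),np.percentile(L[m],[1,50,99],axis=0).round(1).tolist())
E
```

```text
time_s: 19.7
tcp_pos: [612.2, 283.1, 168.4]
orientation: [-3.138, -0.0, -1.138]
ft_force: [-0.4, -0.2, -0.5]
finger_gap: 49.0
[613.37815008 283.97099401 171.65988902] [-1.79564367e+02 -8.53892658e-03 -6.52080065e+01] 48.82226179035893 [ 0.12  0.53 -0.83  1.44  0.4   1.33 -1.87]
4893 [[-23.5, -0.2, -21.1], [-0.1, 5.2, -18.5], [23.5, 18.1, -6.6]]
```

View pics/w11.png

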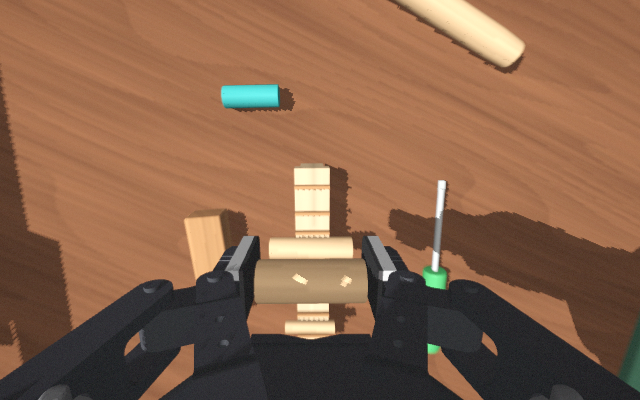

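```bash
python3 -c "
from rows import *
rows([612,283,171],-65.2,[516.1,-35.2,190],23.47,10)"
```

```text
[[[24.9,22.1,-1.9],-8.87],[[21.2,25.6,-1.9],-8.87],[[17.0,28.6,-1.9],-8.87],[[12.4,30.9,-1.9],-8.87],[[7.5,32.4,-1.9],-8.87],[[2.4,33.1,-1.9],-8.87],[[-2.8,33.1,-1.9],-8.87],[[-7.8,32.3,-1.9],-8.87],[[-12.7,30.7,-1.9],-8.87],[[-17.3,28.4,-1.9],-8.87]]
```

```bash
python3 -m crank '[[[24.9,22.1,-1.9],-8.87],[[21.2,25.6,-1.9],-8.87],[[17.0,28.6,-1.9],-8.87],[[12.4,30.9,-1.9],-8.87],[[7.5,32.4,-1.9],-8.87],[[2.4,33.1,-1.9],-8.87],[[-2.8,33.1,-1.9],-8.87],[[-7.8,32.3,-1.9],-8.87],[[-12.7,30.7,-1.9],-8.87],[[-17.3,28.4,-1.9],-8.87]]' - ; python3 -m crank '[[[0,0,0],0],[[0,0,0],0],[[0,0,0],0],[[0,0,0],0],[[0,0,0],0],[[0,0,0],0],[[0,0,0],0],[[0,0,0],0],[[0,0,0],0],[[0,0,0],0]]' -
python3 - <<'E'
from dow import *
s=sense(); t=s['tcp_pos']; R=Ro.from_euler('xyz',s['orientation']).as_matrix(); print(t,np.rad2deg(s['orientation']),s['finger_gap'],s['q'].round(2),s['time_s'])
print('to place, tool axes',(R.T@(np.array([528.07,-62.7,160])-t)).round(1))
im,d,cm=grab('wrist'); X=pts(d,cm); L=(X-t)@R
m=(d>0)&(np.abs(L[...,0])<24)&(np.abs(L[...,1]-9)<16)&(np.abs(L[...,2]+12)<14)
print(m.sum(),np.percentile(L[m],[1,50,99],axis=0).round(1).tolist())
E
```

```text
time_s: 21.0
tcp_pos: [515.3, -37.0, 184.4]
orientation: [3.141, 0.0, 0.415]
ft_force: [0.4, 0.2, -0.1]
finger_gap: 49.3
time_s: 22.25
tcp_pos: [515.8, -36.1, 184.3]
orientation: [3.141, 0.0, 0.41]
ft_force: [-0.6, 0.7, 0.6]
finger_gap: 49.0
[515.76586613 -36.08245354 184.2884607 ] [1.79993658e+02 3.73981686e-03 2.34826366e+01] 49.01806097961946 [ 1.13  0.24 -1.23  1.81  0.24  1.26  0.24] 22.25
to place, tool axes [ 0.7 29.3 24.3]
4911 [[-23.5, -2.0, -24.3], [0.0, 3.3, -21.9], [23.5, 16.2, -9.8]]
```

```bash
cat > circ.py <<'E'
from fit import *
from scipy.optimize import least_squares
def circ(im,d,cm,t,R):
    X=pts(d,cm); L=(X-t)@R; hsv=cv2.cvtColor(im,cv2.COLOR_RGB2HSV)
    m=(d>0)&(np.abs(L[...,0])<22)&(np.abs(L[...,1]-9)<18)&(np.abs(L[...,2]+12)<16)&(hsv[...,1]>50)&(hsv[...,0]<25)
    p=L[m][:,1:]
    r=least_squares(lambda c:np.hypot(p[:,0]-c[0],p[:,1]-c[1])-10,[9,-12],loss='soft_l1'); return r.x.round(2),len(p)
E
python3 - <<'E'
from circ import *
s=sense(); R=Ro.from_euler('xyz',s['orientation']).as_matrix(); t=s['tcp_pos']
im,d,cm=grab('wrist'); print('now',circ(im,d,cm,t,R))
im,d,cm=ld('w5'); t=np.array([526.31489888,-58.48331818,180.76808589]); R=Ro.from_euler('xyz',np.deg2rad([180,0,23.477])).as_matrix()
print('first',circ(im,d,cm,t,R))
E
```

```text
now (array([  8.23, -13.51]), 2725)
first (array([  9.04, -12.89]), 2834)
```

```bash
python3 -m crank '[[[0.7,6,0],0],[[0,6,0],0],[[0,6,0],0],[[0,6,0],0],[[0,3.5,0],0],[[0,1.8,0],0],[[0,0,7],0],[[0,0,7],0],[[0,0,6],0],[[0,0,2],0]]' -
python3 - <<'E'
from h import *
s=sense(); t=s['tcp_pos']; R=Ro.from_euler('xyz',s['orientation']).as_matrix(); print('to place, tool axes',(R.T@(np.array([528.07,-62.7,159])-t)).round(1),s['ft_force'].round(1))
E
```

```text
time_s: 23.6
tcp_pos: [527.7, -62.5, 161.7]
orientation: [-3.141, 0.001, 0.41]
ft_force: [0.1, -0.1, -0.7]
finger_gap: 49.3
to place, tool axes [0.2 0.3 2.7] [ 0.1 -0.1 -0.7]
```

```bash
python3 -m crank '[[[0,0.3,0.5],0],[[0,0,0.5],0],[[0,0,0.5],0],[[0,0,0.5],0],[[0,0,0.2],0],[[0,0,0.2],0],[[0,0,0.2],0],[[0,0,0.2],0],[[0,0,0],0],[[0,0,0],0]]' -
```

```text
time_s: 24.85
tcp_pos: [528.2, -62.9, 159.5]
orientation: [3.142, 0.0, 0.41]
ft_force: [0.9, 0.2, -0.0]
finger_gap: 49.3
```

Run:
```python
from h import *
s=sense(); print(s['tcp_pos'],s['ft_force'].round(2),s['torque'].round(3))
```

```text
[528.21641416 -62.90933096 159.4986281 ] [ 0.95  0.18 -0.02] [ 0.005 -0.007 -0.013]
```

```bash
python3 -m crank '[[[0,0,0.2],0],[[0,0,0.2],0],[[0,0,0.2],0],[[0,0,0.2],0],[[0,0,0.2],0],[[0,0,0.2],0],[[0,0,0.2],0],[[0,0,0.2],0],[[0,0,0],0],[[0,0,0],0]]' -
python3 - <<'E'
from h import *
s=sense(); print(s['tcp_pos'],s['ft_force'].round(2),s['torque'].round(3))
E
```

```text
time_s: 26.1
tcp_pos: [528.5, -63.1, 158.4]
orientation: [3.141, -0.0, 0.41]
ft_force: [-1.4, -0.8, 5.5]
finger_gap: 48.7
[528.50602756 -63.09387342 158.35560584] [-1.39 -0.79  5.49] [-0.162  0.249 -0.069]
```

Same contact signature as the first (5.5 N up at the same height). Releasing.

```bash
python3 -m crank '[[[0,0,0],0],[[0,0,0],0],[[0,0,0],0],[[0,0,0],0],[[0,0,0],0],[[0,0,0],0],[[0,0,0],0],[[0,0,0],0],[[0,0,0],0],[[0,0,0],0]]' 0.6
python3 - <<'E'
from h import *
s=sense(); print(s['tcp_pos'],s['ft_force'].round(2))
im,d,cm=grab('wrist'); save('w12',im)
E
```

```text
time_s: 27.35
tcp_pos: [528.2, -62.9, 157.9]
orientation: [3.142, -0.0, 0.41]
ft_force: [0.1, -0.0, -0.5]
finger_gap: 68.4
[528.23665273 -62.88051273 157.90559007] [ 0.06 -0.04 -0.48]
```

View pics/w12.png

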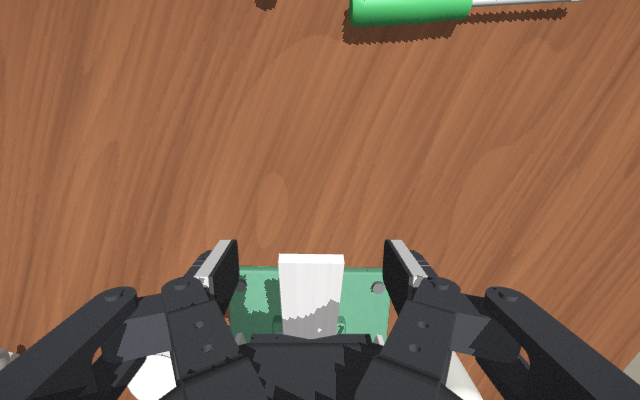

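The ramp is bare again. Backing off to a clear spot and checking the well.

```bash
python3 -m crank '[[[0,-20,0],0],[[0,-20,0],0],[[0,-20,0],0],[[0,-20,-10],0],[[-10,-20,-10],0],[[-15,-20,-10],0],[[-15,-20,0],0],[[-15,-10,0],0],[[0,0,0],0],[[0,0,0],0]]' 1
python3 - <<'E'
from fit import *
s=sense(); print(s['tcp_pos'],s['ft_force'].round(2))
outs=[]
for n,(y0,y1,x0,x1) in [('side',(130,220,320,400)),('scene',(150,230,240,320))]:
    im,d,c=grab(n); save('fin_'+n,im); z=im.astype(int)
    r=(z[...,0]-z[...,2])[y0:y1,x0:x1]; outs.append(cv2.resize(np.clip(r*4+60,0,255).astype(np.uint8),(390,440),interpolation=cv2.INTER_CUBIC))
cv2.imwrite('pics/diff13.png',np.hstack(outs))
E
```

```text
time_s: 28.65
tcp_pos: [418.2, 53.3, 187.8]
orientation: [3.141, -0.0, 0.411]
ft_force: [0.4, 0.3, -0.1]
finger_gap: 85.4
[418.24874692  53.30477958 187.7827499 ] [ 0.41  0.27 -0.12]
```

View pics/diff13.png

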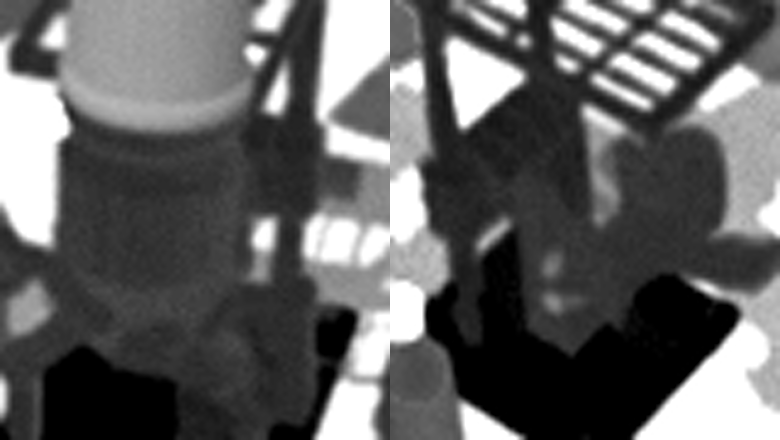

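View pics/fin_side.png

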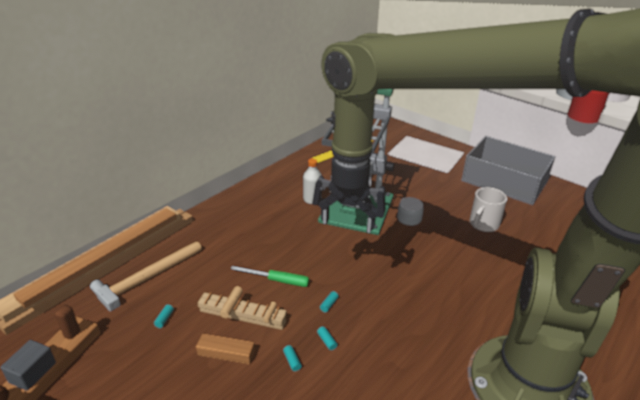

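```bash
python3 -m crank '[[[7.5,-17,-5],0],[[7.5,-17,-5],0],[[7.5,-17,0],0],[[7.5,-17,0],0],[[7.5,-17,0],0],[[7.5,-17,0],0],[[7.5,-17,0],0],[[7.5,-17,0],0],[[0,0,0],0],[[0,0,0],0]]' 1
python3 - <<'E'
from fit import *
s=sense(); print(s['tcp_pos'],s['ft_force'].round(2),np.abs(s['qd']).max())
outs=[]
for n,(y0,y1,x0,x1) in [('side',(130,220,320,400)),('scene',(150,230,240,320))]:
    im,d,c=grab(n); save('fin2_'+n,im); z=im.astype(int)
    r=(z[...,0]-z[...,2])[y0:y1,x0:x1]; outs.append(cv2.resize(np.clip(r*4+60,0,255).astype(np.uint8),(390,440),interpolation=cv2.INTER_CUBIC))
    i0,d0,_=ld(n); X0=pts(d0,c);X=pts(d,c)
    for nm,lo,hi,box in [('screwdriver',(50,120,60),(75,255,255),(430,0,640,180)),('offcut',(0,60,60),(20,255,255),(440,270,560,400)),('glue cap',(0,150,120),(15,255,255),(600,-200,800,0))]:
        r=[]
        for I,Y in ((i0,X0),(im,X)):
            m=(cv2.inRange(cv2.cvtColor(I,cv2.COLOR_RGB2HSV),lo,hi)>0)&(Y[...,0]>box[0])&(Y[...,0]<box[2])&(Y[...,1]>box[1])&(Y[...,1]<box[3])&(Y[...,2]>10)
            r.append((m.sum(),np.median(Y[m],0).round(1).tolist() if m.any() else None))
        print(n,nm,r)
cv2.imwrite('pics/diff14.png',np.hstack(outs))
E
```

```text
time_s: 30.0
tcp_pos: [418.8, 201.1, 197.8]
orientation: [-3.14, 0.0, 0.41]
ft_force: [0.7, 0.1, 0.2]
finger_gap: 85.6
[418.81813365 201.09575996 197.8109692 ] [0.7  0.13 0.2 ] 0.02935800128440331
side screwdriver [(np.int64(381), [535.6, 110.4, 22.4]), (np.int64(365), [534.6, 109.9, 22.0])]
side offcut [(np.int64(1190), [496.6, 337.3, 27.8]), (np.int64(1209), [495.9, 337.3, 27.8])]
side glue cap [(np.int64(49), [722.9, -182.1, 128.6]), (np.int64(0), None)]
scene screwdriver [(np.int64(223), [542.9, 110.3, 21.8]), (np.int64(224), [543.0, 110.8, 21.6])]
scene offcut [(np.int64(603), [508.1, 338.5, 26.8]), (np.int64(610), [508.6, 338.6, 27.0])]
scene glue cap [(np.int64(52), [727.6, -184.2, 126.8]), (np.int64(51), [727.3, -183.5, 127.6])]
```

View pics/diff14.png

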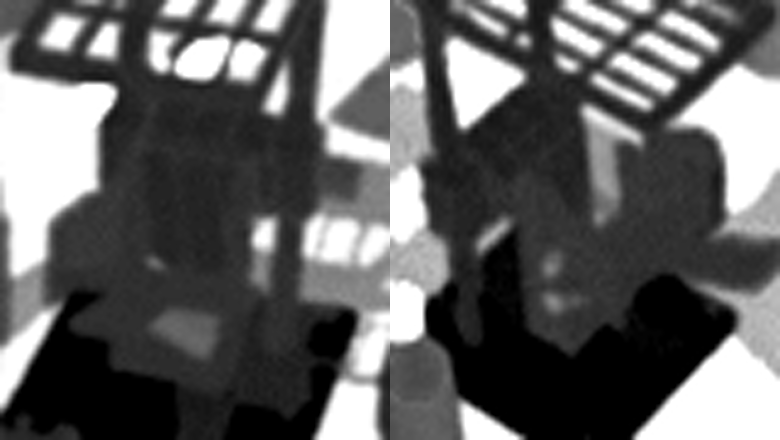

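View pics/fin2_side.png

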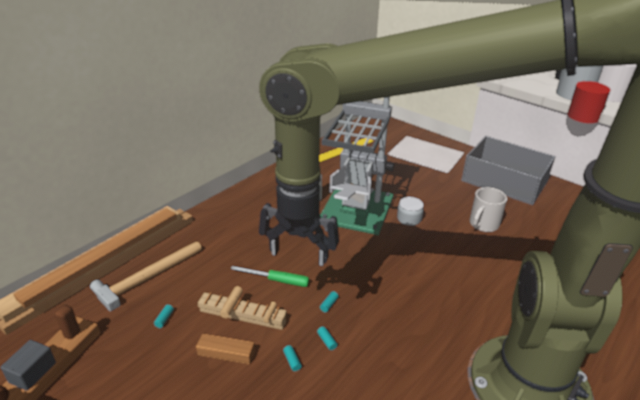

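Run:
```python
from fit import *
a=cv2.imread('pics/fin2_side.png');b=cv2.imread('pics/fin2_scene.png')
A=cv2.resize(a[165:225,325:390],None,fx=6,fy=6,interpolation=cv2.INTER_CUBIC);B=cv2.resize(b[165:225,250:315],None,fx=6,fy=6,interpolation=cv2.INTER_CUBIC)
o=np.hstack([A,B]); h=cv2.cvtColor(o,cv2.COLOR_BGR2HSV); h[...,1]=np.clip(h[...,1].astype(int)*3,0,255); cv2.imwrite('pics/well14.png',cv2.cvtColor(h,cv2.COLOR_HSV2BGR))
for n,org in [('side',(588.26,-211.46,-66.73)),('scene',(594.55,-211.3,-66.28))]:
    cm=vision.camera_model(n); t=np.deg2rad(org[2]); ex=np.array([np.cos(t),np.sin(t)]);ey=np.array([-np.sin(t),np.cos(t)])
    for z in (48,67,100):
        print(n,z,[tuple(np.round(proj([*(np.array(org[:2])+ey*y),z],cm)[:2],1)) for y in (-25,0,25)])
```

```text
side 48 [(np.float64(364.7), np.float64(202.1)), (np.float64(355.8), np.float64(200.4)), (np.float64(347.0), np.float64(198.7))]
side 67 [(np.float64(365.1), np.float64(196.3)), (np.float64(356.2), np.float64(194.6)), (np.float64(347.3), np.float64(193.0))]
side 100 [(np.float64(366.0), np.float64(186.2)), (np.float64(356.9), np.float64(184.5)), (np.float64(347.8), np.float64(182.8))]
scene 48 [(np.float64(282.9), np.float64(200.4)), (np.float64(278.3), np.float64(204.5)), (np.float64(273.6), np.float64(208.7))]
scene 67 [(np.float64(282.5), np.float64(196.3)), (np.float64(277.9), np.float64(200.4)), (np.float64(273.1), np.float64(204.6))]
scene 100 [(np.float64(281.9), np.float64(189.0)), (np.float64(277.1), np.float64(193.1)), (np.float64(272.3), np.float64(197.3))]
```

View pics/well14.png

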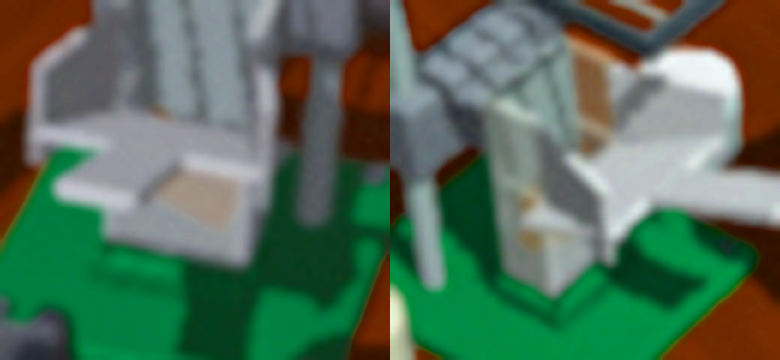

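In the tint view both dowels are in the well, but the upper one looks tilted. I have time to look from above, through the wires.

```bash
python3 -m crank '[[[-0.6,36,-20],0],[[-0.6,36,-20],0],[[-0.6,36,-20],0],[[-0.6,36,-20],0],[[-0.6,36,-20],0],[[-0.6,36,-20],0],[[-0.6,36,0],0],[[-0.6,36,0],0],[[-0.6,36,0],0],[[0,0,0],0]]' 1
python3 - <<'E'
from fit import *
im,d,cm=grab('wrist'); save('w15',im); np.savez('f_w15',im=im,d=d,**{k:np.array(v) for k,v in cm.items()})
s=sense(); print(s['tcp_pos'],s['ft_force'].round(2),np.abs(s['qd']).max(),np.rad2deg(s['orientation']))
u,v,_=proj([591.4,-211.4,100],cm); print(u,v)
u,v=int(u),int(v); c=im[max(0,v-60):v+60,u-80:u+80]; save('w15c',cv2.resize(c,None,fx=5,fy=5,interpolation=cv2.INTER_CUBIC))
E
```

```text
time_s: 31.35
tcp_pos: [542.8, -102.8, 317.5]
orientation: [-3.142, 0.0, 0.403]
ft_force: [-0.2, 0.6, -0.2]
finger_gap: 85.3
[ 542.5693468  -100.05272397  317.83505322] [-0.49  0.52  0.26] 0.043597310995637274 [-1.79965006e+02  6.82208643e-03  2.32592858e+01]
311.86588881903776 264.5792544372654
```

View pics/w15c.png

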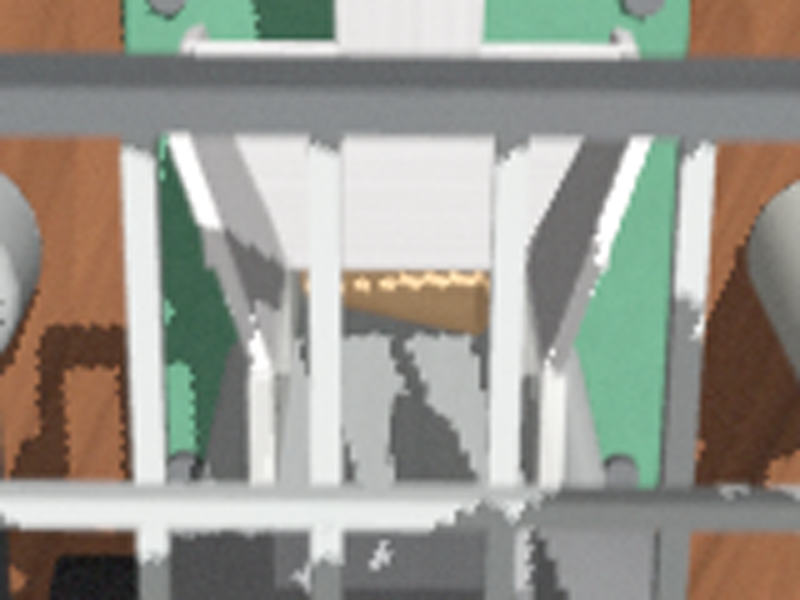

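View pics/w15.png

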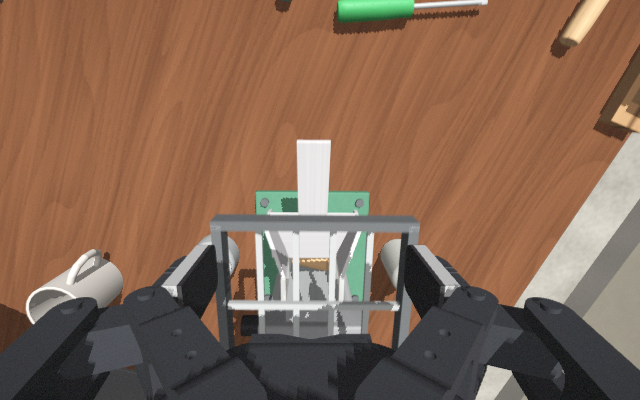

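Run:
```python
from fit import *
im,d,cm=ld('w15'); X=pts(d,cm); L=feedloc(X,591.4,-211.4,np.deg2rad(-66.5)); hsv=cv2.cvtColor(im,cv2.COLOR_RGB2HSV)
for v in range(255,274,2):
    print(v,[(u,*L[v,u].round(0).astype(int),int(hsv[v,u,1])) for u in range(290,336,4)if hsv[v,u,1]>60])
```

```text
255 []
257 []
259 [(302, np.int64(1), np.int64(-13), np.int64(83), 99), (306, np.int64(-1), np.int64(-8), np.int64(86), 102), (310, np.int64(-1), np.int64(-2), np.int64(86), 100), (314, np.int64(-2), np.int64(3), np.int64(89), 93), (318, np.int64(-3), np.int64(8), np.int64(90), 84), (322, np.int64(-3), np.int64(13), np.int64(90), 73), (326, np.int64(-4), np.int64(18), np.int64(93), 83)]
261 [(302, np.int64(3), np.int64(-13), np.int64(84), 89), (306, np.int64(3), np.int64(-8), np.int64(84), 103), (310, np.int64(1), np.int64(-2), np.int64(88), 98), (314, np.int64(0), np.int64(3), np.int64(89), 88), (318, np.int64(0), np.int64(8), np.int64(91), 100), (322, np.int64(-1), np.int64(13), np.int64(93), 101), (326, np.int64(-2), np.int64(18), np.int64(94), 105)]
263 [(302, np.int64(6), np.int64(-13), np.int64(83), 101), (306, np.int64(5), np.int64(-8), np.int64(86), 101), (310, np.int64(4), np.int64(-2), np.int64(87), 102), (314, np.int64(3), np.int64(3), np.int64(90), 99), (318, np.int64(2), np.int64(8), np.int64(91), 104), (322, np.int64(1), np.int64(13), np.int64(94), 100), (326, np.int64(
[... 156 characters left out ...]
np.int64(7), np.int64(-2), np.int64(88), 101), (314, np.int64(6), np.int64(3), np.int64(90), 102), (318, np.int64(4), np.int64(8), np.int64(93), 104), (322, np.int64(3), np.int64(13), np.int64(95), 102), (326, np.int64(4), np.int64(18), np.int64(93), 106)]
267 [(310, np.int64(11), np.int64(-2), np.int64(85), 79), (314, np.int64(9), np.int64(3), np.int64(89), 99), (318, np.int64(8), np.int64(8), np.int64(92), 106), (322, np.int64(7), np.int64(13), np.int64(94), 102), (326, np.int64(6), np.int64(18), np.int64(94), 102)]
269 [(318, np.int64(11), np.int64(8), np.int64(90), 65), (322, np.int64(9), np.int64(13), np.int64(94), 97), (326, np.int64(10), np.int64(18), np.int64(92), 105)]
271 []
273 []
```

Depth through the wires puts the upper dowel's centre at about feeder (3, 0, 78): inside the well, tilted about 20° along y, and within the limits. Backing away from the guard, with one last stillness check before hand-in.

```bash
python3 -m crank '[[[0,-20,-3],0],[[0,-25,0],0],[[0,-25,0],0],[[0,-25,0],0],[[0,-25,0],0],[[0,-20,0],0],[[0,0,0],0],[[0,0,0],0],[[0,0,0],0],[[0,0,0],0]]' 1
python3 - <<'E'
from fit import *
s=sense(); print(s['tcp_pos'],s['ft_force'].round(2),np.abs(s['qd']).max(),s['time_s'])
im,d,c=grab('scene'); save('fin3',im); z=im.astype(int); p=cv2.imread('pics/fin2_scene.png')[:,:,::-1].astype(int)
a,b=[((q[...,0]-q[...,2])[190:210,265:285]) for q in (p,z)]; print('tint change',np.abs(a-b).mean().round(2),np.abs(a-b).max())
def rk(I,X,box): return
i0,d0,_=ld('scene')
for nm,(u,v,r) in dict(long=(370,305,18),thin=(385,283,8),tin=(0,0,0)).items():
    if r==0: continue
    t=i0[v-r:v+r,u-r:u+r]; R=cv2.matchTemplate(im[v-r-10:v+r+10,u-r-10:u+r+10],t,cv2.TM_CCOEFF_NORMED); print(nm,R.max().round(3),np.array(np.unravel_index(R.argmax(),R.shape))-10)
E
```

```text
time_s: 32.65
tcp_pos: [487.4, 29.8, 320.7]
orientation: [-3.141, 0.0, 0.409]
ft_force: [-0.0, 0.7, -0.1]
finger_gap: 85.6
[487.35278464  29.7949325  320.71668052] [-0.03  0.7  -0.11] 0.0037967219918319554 32.65
tint change 0.76 7
long 0.802 [0 0]
thin 0.998 [0 0]
```

```bash
python3 -c "
from bench import ticket
print(ticket.job_done())"
```

```text
the job is handed in; nothing more can be done
None
```

Both short thick dowels are in the feeder's well, and I handed the job in at about 32.7 s; it reports no verdict.

**How it was done:** The moves only allow turning about the tool's own z axis, so I could not lean the tool as you described. I kept it upright and gripped each dowel about 9 mm off-centre. I laid each one on the ramp's open end just in front of the guard, pressed with about 5.5–6 N, and released it. I saw the first dowel in the well before placing the second. No guard contact showed in the force readings.

**Last checks:**
- **Well:** Tint images show both dowels stacked. Depth through the wires puts the upper one's centre at about feeder (3, 0, 78) mm. It is tilted about 20° along y rather than lying level, and the lower one also looks tilted, with its centre estimated at about 57 mm high. Both are within the limits and showed no movement between pictures.
- **Rack:** The thin dowel had not moved. The long one matched at the same spot, but with a weaker score (0.80), probably because the short dowels beside it are gone.
- **Bystanders:** The screwdriver, offcut and glue bottle measured within about 1 mm of their start. The glue's second measurement, from the side camera, gave no reading in the last picture. I did not measure the tin, only saw it standing.
- **Arm:** It was clear of everything and standing still.

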